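Fit the water filter's new tube and pack the used parts

TASK

Finish the water-filter change: take the white tube from its stand and push it into the filter's slanted blue push-fit port, past the seal, until it bottoms, and leave it there. Then pack the used square cartridge and the aluminium canister upright, side by side, in the open cardboard box, each standing on the box's floor. Leave everything else on the counter where it is.

Things in the scene. Friction and masses are not known exactly. Their poses are not given: they have to be found in the camera images.
- tube_center (a point): centre of the new tube: straight rigid white tube 170 mm long, 24 mm diameter, 70 g, with an orange mark ring 50 mm above its foot and a dark bore at the top. z runs along it from foot to top. It starts upright in the stand, its foot 10 mm above the counter, its top 180 mm above it.
- tube_foot (a point): centre of the tube's lower end face, 85 mm below its centre; this end goes into the port. z as for the tube.
- tube: the same tube; origin at the centre of its foot, z towards its top.
- stand: grey square tube stand 90 x 90 x 55 mm, fixed; origin under its centre on the counter. A 26 mm hole 45 mm deep in the middle of its top holds the tube loosely. It stands left or right of the filter, the box on the other side.
- filter: counter-top water filter, fixed: a white case with a blue round lid, 131 mm tall, 130 mm wide, reaching from x = -113 to +93 mm of its origin, which lies on the counter. Its front, with the port, looks along its own -x, more or less towards the robot.
- port: blue push-fit socket on the filter's front, fixed; origin at the centre of its bore's bottom, z along its axis out of the mouth, leaning 30 degrees from vertical towards the filter's front; y level. Bore 26 mm wide up to z = 56 mm, then a lead-in cone to 43 mm at the mouth, z = 72 mm. Outside 40 mm, 57 at the mouth. Seal face at z = 30 mm at first; a tube fully home has its foot at z = 10 mm.
- port_mouth (a point): centre of the port's mouth, on its axis 72 mm from the bore's bottom and about 117 mm above the counter; axes as for the port.
- seal (a joint): travel of the seal follower in the port in m: 0 at first, 0.020 when pushed fully down. It resists with about 8 N along the whole 20 mm, does not spring back, then stops hard. A tube that is home shows 108 mm outside the mouth.
- box: open cardboard take-back box, fixed, outside 148 (x) x 84 (y) x 60 (z) mm, walls and floor 5 mm; inside 138 x 74 mm. Origin under its centre on the counter; its long side runs along its x.
- cartridge_center (a point): centre of the used cartridge: white square block with blue bands, 60 x 60 x 120 mm, 0.25 kg, upright on the counter; origin 60 mm above its foot, z up, x and y square to its faces.
- cartridge: the same cartridge; origin at the centre of its foot.
- canister_center (a point): centre of the aluminium canister with dark twist cap: upright cylinder 62 mm diameter, 126 mm tall, 0.22 kg; origin 63 mm above its foot, z up.
- canister: the same canister; origin at the centre of its foot.
- mug: bystander: blue ceramic mug with a chipped rim, 82 mm across plus handle, 92 mm tall, close to the robot on the right; origin under its centre.
- coaster: bystander: red hard plastic coaster, 96 mm across, 6 mm thick, flat on the counter between the cartridge and the canister; origin under its centre.
- teapot: bystander: glass teapot, 132 mm across plus spout and handle, 122 mm tall, at the right edge; origin under its centre.
- jar: bystander: amber glass jar with wooden lid, 80 mm across, 125 mm tall, far right; origin under its centre.
- teatin: bystander: green square tea tin 75 x 75 x 85 mm, close to the robot on the left; origin under its centre.

How it is judged:
By the outcome, as a careful person would: the job done as asked, in the order asked, and still so for the second after the job is handed in, with the robot touching nothing.
It also fails if it takes over 72 s, if anything falls off the work surface, if the arm or the gripper's body presses on something with over 40 N, if the wrist force passes 120 N, or if a joint passes its speed limit or range.

ROBOT

A 6-joint arm with a two-finger parallel gripper is mounted at the origin on the work surface. World frame = base frame: x ahead of the robot, y to its left, z up, the work surface at z = 0. Lengths are in m, angles in rad, forces in N, time in s.
With the tool pointing down it reaches from about 0.35 to 0.95 m from the base axis. Payload 17.4 kg.
Tool frame: the origin (TCP) lies at the very end of the fingers, on their centre line; the grasp point (between the pads) lies 19 mm behind it; z points along the fingers, y is the line along which they close (so a half turn about z gives the same grasp; the last joint's range is limited). The gripper opens to 93 mm and grips with 3 to 60 N. Pads are 15 mm wide; open, the fingers measure 128 mm over their backs; the gripper's body (75 mm by 188 mm) begins 65 mm behind the grasp point.
Start: joints at [-1.38, 0.116, 1.442, -0, 1.584, -0.038], TCP at [0.153, -0.657, 0.219] pointing down, gripper open.
Joint ranges: [-2.83, 2.83], [-0.83, 2.19], [0.07, 2.5], [-1.14, 4.28], [0.01, 3], [-2.97, 2.97]. Speed limits (rad/s): [1.89, 1.89, 2.22, 3.14, 3.14, 3.14].

INTERFACE

Orientations are given as a 3x3 rotation matrix whose columns are the frame's x, y, z axes.
In Python, from rig import telemetry, eyes, ticket, silhouettes, spot_point gives the robot as it stands.
- The arm moves only by the tool apply_moves, never from a script. Its argument "plan" is a list of rows, each a list of 6 numbers: the shift along the tool's x, y, z scaled (see below), then the turn, a rotation vector about the tool's x, y, z scaled (see below). In form: [[x, y, z, rx, ry, rz], ...]. A call has exactly 5 rows; each row shifts and turns the commanded pose from where the row before left it, along the tool's axes as they then stand; what a row does not reach is not made up. The controller multiplies each number of a shift by 150 mm and each number of a turn by pi rad. A row lasts 1/12 s, in which the tool goes at most 41.7 mm and 7.16 degrees, less where a joint would pass 70% of its speed; a pose out of reach is approached as far as the arm can. A call with a number of a shift or a turn outside -1 to 1 is refused whole. A call with a gripper value outside its range is refused whole. "jaw" is the gripper command: -1 is fully open, 1 is shut, values between are in proportion, set as the call begins (left out, the last holds). The fingers move at their own pace and stop on an object; "force" is the grip in N (left out, the last holds). Time passes only in rows, so rows that do not move let the fingers close, or fill a call up. It gives the time, the measured TCP pose, the force, the opening and the grip force at its end, in the units of the state.
- telemetry.sense(): the state, without advancing time (a new reading comes with each control period).
- eyes.get_image(name): name is "scene" or "top" or "wrist"; returns the picture (420x560x3 uint8, blue, green, red); there is no depth.
- eyes.camera_params(name): a dict with "vertical_fov" (degrees; the focal length in pixels is half the picture's height over the tangent of half this angle, whatever the lens; pixels are square), "cx", "cy" (the principal point, pixels), "extrinsics" (4x4, takes a point from camera to world coordinates); the wrist camera has in their place "T_tool_cam" (4x4, takes a point from camera to tool coordinates, whose origin is the TCP and whose axes are the flange's). Camera axes: x right, y up, looking along -z (the intrinsics and any distortion apply to the point x, -y, -z); pixel columns grow to the right and rows downward; lengths in m; the calibration is good to about 2 mm. A picture is of the moment at which its call begins: read the wrist's pose just before it. camera_params takes no time and is no camera call.
- ticket.close_job(): hands the job in; it is judged then, once.
Trained networks look in the newest picture that a camera, given by its name, has taken for a name from the list of things; names that differ only in an ending like _2 or _b are one class to them, and where a whole thing is asked for, a point or a joint stands for the part that bears it (a point fixed in the world has none). Each returns a list of dicts, best first, with "score" (0 to 1); they miss things now and then, are a little off and sometimes report something else, mostly with a low value. They report only what shows in the picture. A call takes as long as a camera call.
- silhouettes(camera, thing): "pixels" (420x560 bool, what is visible of it).
- spot_point(camera, thing): "point" ([x, y, z] in m, in the coordinates of the camera as it stood for that picture, good to about 4 mm: a listed point, or the origin of a listed thing).
The state is a dict: "clock": time; "qpos": joint angles; "qd": joint speeds; "effort": joint torques, N m; "tcp_pos": TCP position; "ee_rot": TCP orientation; "wrist_force": force on the tool from outside, world axes, zero at the start; "torque": the same for the moment, N m; "grip_width": opening from 0.0 (shut) to 1.0 (fully open); "finger_force": force on a finger pad.
Only numpy, scipy, OpenCV 4.12 (cv2) and the standard library are available. Lean on these libraries where they do the work, as an engineer would, in place of code of your own. Each camera call takes 0.05 s, during which the arm holds its last target. There are 200 camera calls.

## Working session

There is one attempt and no reset: what is moved stays moved. The work goes in short steps, Python scripts to look and compute and a tool call to move; the robot and the scene stay as the last step left them, time stands still between calls to the robot, and variables do not carry over. Pictures are saved under pics/ and viewed, at most 10 in all, crops included, and the job is handed in when it is done.

Besides the shell and the picture viewer there is one more tool, called after "Call:" in YAML: its name, and indented under it one key for each argument. apply_moves: Moves the arm, as the interface text tells. Shifts and turns lie within -1 to 1; 1 stands for 150 mm of shift or pi rad of turn. Its arguments: {"type":"object","properties":{"plan":{"type":"array"},"jaw":{"type":"number"},"force":{"type":"number"}},"required":["plan"]}

```bash
ls; mkdir -p pics; cat > h.py <<'E'
import numpy as np, cv2
from rig import telemetry, eyes, ticket, silhouettes, spot_point
def ext(cam):
    p=eyes.camera_params(cam)
    if cam!="wrist": return np.array(p["extrinsics"])
    s=telemetry.sense(); T=np.eye(4); T[:3,:3]=s["ee_rot"]; T[:3,3]=s["tcp_pos"]
    return T@np.array(p["T_tool_cam"])
def spot(cam,thing,E):
    r=spot_point(cam,thing)
    if not r: return None
    d=r[0]; return np.round((E@np.append(d["point"],1))[:3]*1000,1), round(d["score"],2)
E
python3 - <<'E'
from h import *
for c in ["scene","top"]:
    p=eyes.camera_params(c); print(c,p)
    E=ext(c); im=eyes.get_image(c); cv2.imwrite(f"pics/{c}0.png",im)
    for t in ["tube_center","tube_foot","stand","filter","port","port_mouth","box","cartridge_center","canister_center","mug","coaster","teapot","jar","teatin"]:
        print(t,spot(c,t,E), [round(x["score"],2) for x in spot_point(c,t)] if 0 else "")
print(eyes.camera_params("wrist")); print(telemetry.sense())
E
```

```text
pics
scene {'vertical_fov': 51.15764188885299, 'cx': 278.9745399781635, 'cy': 214.07569476248153, 'extrinsics': array([[ 3.07679826e-01, -7.15286700e-01,  6.27453633e-01,
         1.27554548e+00],
       [ 9.51489819e-01,  2.31646102e-01, -2.02502366e-01,
        -3.53234422e-01],
       [-4.99939055e-04,  6.59321636e-01,  7.51860845e-01,
         1.02579839e+00],
       [ 0.00000000e+00,  0.00000000e+00,  0.00000000e+00,
         1.00000000e+00]])}
tube_center (array([538.4, 285.1,  90.8]), 0.57) 
tube_foot (array([536.4, 288.1,  12.6]), 0.72) 
stand (array([538.3, 288.5,  -3.6]), 0.6) 
filter (array([706.4, -21.6,  -4.2]), 0.56) 
port (array([660.5, -24. ,  51.6]), 0.7) 
port_mouth (array([623.4, -20.1, 116.7]), 0.94) 
box (array([ 503.5, -280.5,    2.5]), 0.64) 
cartridge_center (array([ 468.6, -141.8,   56.1]), 0.97) 
canister_center (array([459.8, 114.9,  62.5]), 0.88) 
mug (array([ 328. , -291.9,   -1.2]), 0.75) 
coaster (array([449.7,  -2.1,  -2.2]), 0.86) 
teapot (array([ 540.8, -501.3,    0.9]), 0.91) 
jar (array([ 724.7, -266.7,   -2. ]), 0.85) 
teatin (array([339.3, 280.6,
[... 1672 characters left out ...]
0, -3.77993326e-02]), 'qd': array([ 2.20179073e-03, -1.20898145e-03, -3.26625632e-04,  1.32423647e-03,
        3.42130737e-05,  1.44923677e-04]), 'effort': array([-2.17386012e-03, -7.21026492e+01, -6.22756505e+01,  7.79444282e-02,
        1.84229517e-02, -1.00421559e-06]), 'tcp_pos': array([ 0.15309648, -0.65741415,  0.21864116]), 'ee_rot': array([[ 9.73940742e-01,  2.26802621e-01,  4.03444029e-05],
       [ 2.26802621e-01, -9.73940743e-01,  1.23182374e-05],
       [ 4.20868663e-05, -2.84701693e-06, -9.99999999e-01]]), 'wrist_force': array([-0.43707173,  0.13051682, -0.78863741]), 'torque': array([-0.01413307,  0.06868391, -0.02809906]), 'finger_force': 0.0, 'grip_width': 0.9988704070539385}
```

View pics/top0.png

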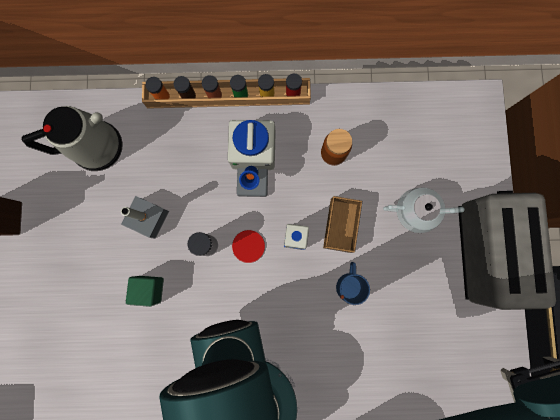

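View pics/scene0.png

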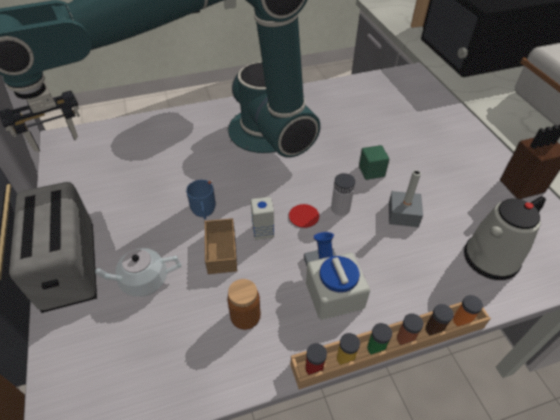

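```bash
cat >> h.py <<'E'
from scipy.spatial.transform import Rotation as Ro
def down(yaw=0,tilt=0):
    "tool pointing down, tool x at world yaw; tilt leans fingers towards +x tool"
    return Ro.from_euler('z',yaw,degrees=True)*Ro.from_matrix([[1,0,0],[0,-1,0],[0,0,-1]])*Ro.from_euler('y',tilt,degrees=True)
def plan(wps,step=36.,deg=6.5,start=None):
    "wps: list of (xyz mm, Rotation[, step]); prints rows in calls of 5"
    if start is None:
        s=telemetry.sense(); p=np.array(s["tcp_pos"])*1000; R=Ro.from_matrix(s["ee_rot"])
    else: p,R=start
    rows=[]
    for w in wps:
        q,Q=np.array(w[0],float),w[1]; st=w[2] if len(w)>2 else step
        rv=(R.inv()*Q).as_rotvec(); 
        n=max(1,int(np.ceil(max(np.linalg.norm(q-p)/st,np.degrees(np.linalg.norm(rv))/deg))))
        for i in range(n):
            rows.append(np.r_[R.inv().apply((q-p)/(n))/150, rv/n/np.pi]); R=R*Ro.from_rotvec(rv/n)
        p,R=q,Q
    while len(rows)%5: rows.append(np.zeros(6))
    for k in range(0,len(rows),5):
        print("["+",".join("["+",".join(f"{v:.3f}".rstrip('0').rstrip('.') if abs(v)>=5e-4 else "0" for v in r)+"]" for r in rows[k:k+5])+"]")
E
python3 - <<'E'
from h import *
plan([((300,-480,400),down(5)),((550,-200,420),down(0))])
E
```

```text
[[0.136,-0.103,-0.134,0,0,0.005],[0.134,-0.105,-0.134,0,0,0.005],[0.132,-0.108,-0.134,0,0,0.005],[0.131,-0.11,-0.134,0,0,0.005],[0.129,-0.112,-0.134,0,0,0.005]]
[[0.127,-0.114,-0.134,0,0,0.005],[0.125,-0.116,-0.134,0,0,0.005],[0.124,-0.118,-0.134,0,0,0.005],[0.122,-0.12,-0.134,0,0,0.005],[0.166,-0.156,-0.012,0,0,0.003]]
[[0.164,-0.157,-0.012,0,0,0.003],[0.163,-0.158,-0.012,0,0,0.003],[0.162,-0.16,-0.012,0,0,0.003],[0.161,-0.161,-0.012,0,0,0.003],[0.159,-0.162,-0.012,0,0,0.003]]
[[0.158,-0.164,-0.012,0,0,0.003],[0.157,-0.165,-0.012,0,0,0.003],[0.156,-0.166,-0.012,0,0,0.003],[0.154,-0.167,-0.012,0,0,0.003],[0.153,-0.168,-0.012,0,0,0.003]]
```

Call:
apply_moves:
  plan:
    - [0.135,-0.105,-0.134,0,0,0.005]
    - [0.134,-0.105,-0.134,0,0,0.005]
    - [0.132,-0.108,-0.134,0,0,0.005]
    - [0.131,-0.11,-0.134,0,0,0.005]
    - [0.129,-0.112,-0.134,0,0,0.005]
  jaw: -1

```text
clock: 1.92
tcp_pos: [0.235, -0.5574, 0.3202]
ee_rot: [[0.989, 0.149, 0.0], [0.149, -0.989, -0.0], [0.0, 0.0, -1.0]]
wrist_force: [0.0, -1.6, 0.3]
grip_width: 1.002
finger_force: 0.0
```

Call:
apply_moves:
  plan:
    - [0.127,-0.114,-0.134,0,0,0.005]
    - [0.125,-0.116,-0.134,0,0,0.005]
    - [0.124,-0.118,-0.134,0,0,0.005]
    - [0.122,-0.12,-0.134,0,0,0.005]
    - [0.166,-0.156,-0.012,0,0,0.003]

```text
clock: 2.33
tcp_pos: [0.3226, -0.4535, 0.4053]
ee_rot: [[0.997, 0.076, 0.002], [0.076, -0.997, -0.004], [0.002, 0.004, -1.0]]
wrist_force: [-0.2, 0.1, 0.7]
grip_width: 1.002
finger_force: 0.0
```

Call:
apply_moves:
  plan:
    - [0.164,-0.157,-0.012,0,0,0.003]
    - [0.163,-0.158,-0.012,0,0,0.003]
    - [0.162,-0.16,-0.012,0,0,0.003]
    - [0.161,-0.161,-0.012,0,0,0.003]
    - [0.159,-0.162,-0.012,0,0,0.003]

```text
clock: 2.75
tcp_pos: [0.4373, -0.3258, 0.4107]
ee_rot: [[1.0, 0.03, 0.0], [0.03, -1.0, -0.0], [0.0, 0.0, -1.0]]
wrist_force: [-0.4, -0.9, -0.2]
grip_width: 1.003
finger_force: 0.0
```

Call:
apply_moves:
  plan:
    - [0.158,-0.164,-0.012,0,0,0.003]
    - [0.157,-0.165,-0.012,0,0,0.003]
    - [0.156,-0.166,-0.012,0,0,0.003]
    - [0.154,-0.167,-0.012,0,0,0.003]
    - [0.153,-0.168,-0.012,0,0,0.003]

```text
clock: 3.17
tcp_pos: [0.5526, -0.1998, 0.4197]
ee_rot: [[1.0, -0.017, 0.0], [-0.017, -1.0, -0.0], [0.0, 0.0, -1.0]]
wrist_force: [0.7, -1.0, -0.4]
grip_width: 1.004
finger_force: 0.0
```

Call:
apply_moves:
  plan:
    - [0,0,0,0,0,0]
    - [0,0,0,0,0,0]
    - [0,0,0,0,0,0]
    - [0,0,0,0,0,0]
    - [0,0,0,0,0,0]

```text
clock: 3.58
tcp_pos: [0.5511, -0.2022, 0.4196]
ee_rot: [[1.0, -0.017, 0.0], [-0.017, -1.0, -0.0], [0.0, 0.0, -1.0]]
wrist_force: [0.1, -0.2, 0.5]
grip_width: 0.998
finger_force: 0.0
```

```bash
cat >> h.py <<'E'
def wshot(name,things):
    s=telemetry.sense(); E=ext("wrist"); im=eyes.get_image("wrist"); cv2.imwrite(f"pics/{name}.png",im)
    print(s["clock"],np.round(s["tcp_pos"]*1000,1),np.round(s["qpos"],2),np.round(s["wrist_force"],1))
    for t in things: print(t,spot("wrist",t,E))
    return E,im
E
python3 - <<'E'
from h import *
E,im=wshot("w1",["box","cartridge_center","cartridge","port","port_mouth","filter","coaster","mug","canister_center"])
for t in ["box","cartridge","filter"]:
    r=silhouettes("wrist",t)
    if r: m=r[0]["pixels"].astype(np.uint8); print(t,r[0]["score"],cv2.minAreaRect(cv2.findNonZero(m)))
E
```

```text
3.5833 [ 551.1 -202.2  419.6] [-0.4  -0.06  1.3  -0.    1.9   1.19] [ 0.1 -0.2  0.5]
box (array([ 506.3, -280. ,    5.3]), 0.8)
cartridge_center (array([ 474.2, -143.1,   63.3]), 0.73)
cartridge (array([ 472.8, -148.1,    1.8]), 0.58)
port (array([663.3, -23.7,  54.4]), 0.89)
port_mouth (array([629.2, -20.7, 114. ]), 0.56)
filter (array([711.2, -24. ,  -2. ]), 0.93)
coaster (array([449.3,  -8.8,  -1.3]), 0.96)
mug (array([ 326.2, -295. ,    3.4]), 0.79)
canister_center (array([459.6, 110.8,  62.2]), 0.75)
box 0.83 ((332.6398010253906, 185.873046875), (58.99592208862305, 96.72763061523438), 10.885526657104492)
cartridge 0.81 ((244.25997924804688, 213.67999267578125), (44.547725677490234, 57.84133529663086), 8.13010311126709)
filter 0.9 ((147.0, 65.0), (130.0, 118.0), 90.0)
```

View pics/w1.png

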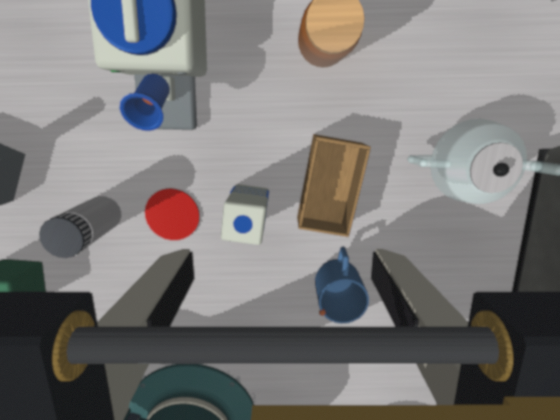

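```bash
cat >> h.py <<'E'
def ray(cam,px,z,E):
    p=eyes.camera_params(cam); f=210/np.tan(np.radians(p["vertical_fov"]/2))
    px=np.atleast_2d(px).astype(float); d=np.c_[(px[:,0]-p["cx"])/f,-(px[:,1]-p["cy"])/f,-np.ones(len(px))]@E[:3,:3].T
    o=E[:3,3]; return (o+d*((z-o[2])/d[:,2])[:,None])*1000
E
python3 - <<'E'
from h import *
E=ext("wrist")
def show(n,c,z):
    w=ray("wrist",c,z,E)[:,:2]; print(n,np.round(w).tolist(),"ctr",np.round(w.mean(0),1))
    for i in range(len(w)):
        v=w[(i+1)%len(w)]-w[i]; print("  len %.0f ang %.1f"%(np.linalg.norm(v),np.degrees(np.arctan2(v[1],v[0]))))
show("box",[(316,136),(369,147),(349,235),(299,228)],.06)
show("cart",[(227,196),(268,199),(263,244),(221,236)],.12)
show("filt",[(95,67),(190,72)],.11)
plan([((552,60,440),down(-1)),((542,250,440),down(0))])
E
python3 - <<'E'
import cv2; im=cv2.imread("pics/w1.png"); a=im[120:260,200:390]; b=im[0:140,80:270]
import numpy as np
cv2.imwrite("pics/c1.png",cv2.resize(np.hstack([a,b]),None,fx=2.1,fy=4.2/2,interpolation=cv2.INTER_CUBIC))
E
```

```text
box [[588.0, -252.0], [571.0, -332.0], [431.0, -307.0], [444.0, -227.0]] ctr [ 508.5 -279.6]
  len 81 ang -102.4
  len 142 ang 170.1
  len 82 ang 80.6
  len 147 ang -10.1
cart [[514.0, -125.0], [509.0, -181.0], [442.0, -172.0], [455.0, -113.0]] ctr [ 480.  -147.7]
  len 57 ang -95.3
  len 67 ang 172.3
  len 61 ang 77.4
  len 60 ang -11.7
filt [[683.0, 34.0], [675.0, -86.0]] ctr [679.3 -25.9]
  len 120 ang -93.8
  len 120 ang 86.2
[[-0.003,-0.218,-0.017,0,0,0],[-0.003,-0.218,-0.017,0,0,0],[-0.003,-0.218,-0.017,0,0,0],[-0.003,-0.218,-0.017,0,0,0],[-0.003,-0.218,-0.017,0,0,0]]
[[-0.003,-0.218,-0.017,0,0,0],[-0.003,-0.218,-0.017,0,0,0],[-0.004,-0.218,-0.017,0,0,0],[-0.015,-0.211,0,0,0,-0.001],[-0.014,-0.211,0,0,0,-0.001]]
[[-0.014,-0.211,0,0,0,-0.001],[-0.013,-0.211,0,0,0,-0.001],[-0.012,-0.211,0,0,0,-0.001],[-0.012,-0.211,0,0,0,-0.001],[0,0,0,0,0,0]]
```

View pics/c1.png

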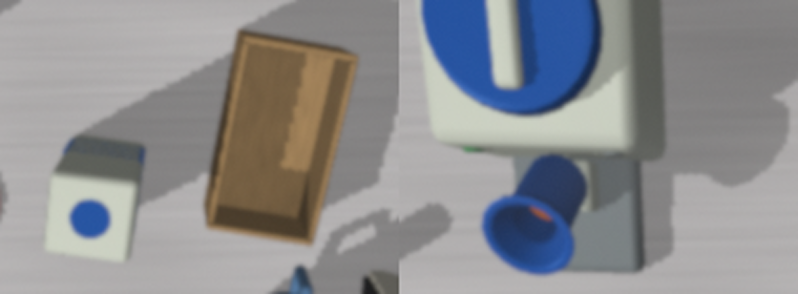

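```bash
python3 - <<'E'
from h import *
plan([((660,-22,320),down(-4))])
E
```

```text
[[0.1,-0.172,0.095,0,0,0.002],[0.099,-0.173,0.095,0,0,0.002],[0.098,-0.174,0.095,0,0,0.002],[0.096,-0.175,0.095,0,0,0.002],[0.095,-0.175,0.095,0,0,0.002]]
[[0.094,-0.176,0.095,0,0,0.002],[0.092,-0.177,0.095,0,0,0.002],[0,0,0,0,0,0],[0,0,0,0,0,0],[0,0,0,0,0,0]]
```

Call:
apply_moves:
  plan:
    - [0.1,-0.172,0.095,0,0,0.002]
    - [0.099,-0.173,0.095,0,0,0.002]
    - [0.098,-0.174,0.095,0,0,0.002]
    - [0.096,-0.175,0.095,0,0,0.002]
    - [0.095,-0.175,0.095,0,0,0.002]

```text
clock: 4.65
tcp_pos: [0.6292, -0.0718, 0.3475]
ee_rot: [[0.999, -0.048, 0.0], [-0.048, -0.999, -0.0], [0.0, 0.0, -1.0]]
wrist_force: [0.1, 0.1, 0.5]
grip_width: 1.0
finger_force: 0.0
```

Call:
apply_moves:
  plan:
    - [0.094,-0.176,0.095,0,0,0.002]
    - [0.092,-0.177,0.095,0,0,0.002]
    - [0,0,0,0,0,0]
    - [0,0,0,0,0,0]
    - [0,0,0,0,0,0]

```text
clock: 5.07
tcp_pos: [0.6591, -0.0219, 0.32]
ee_rot: [[0.998, -0.06, 0.0], [-0.06, -0.998, -0.0], [0.0, 0.0, -1.0]]
wrist_force: [0.1, 0.1, 0.6]
grip_width: 1.0
finger_force: 0.0
```

```bash
python3 - <<'E'
from h import *
E,im=wshot("w2",["port","port_mouth","filter","port","port_mouth"])
print(np.round(E,3).tolist())
plan([((545,270,440),down(0))])
E
```

```text
5.0667 [659.1 -21.9 320. ] [-0.07  0.07  1.32 -0.    1.74  1.56] [0.1 0.1 0.6]
port (array([665.6, -22.5,  56.8]), 0.81)
port_mouth (array([630.2, -17.5, 116.2]), 0.83)
filter (array([710.4, -23.9,  -4. ]), 0.85)
port (array([665.6, -22.5,  56.8]), 0.81)
port_mouth (array([630.2, -17.5, 116.2]), 0.83)
[[-0.06, 0.957, 0.285, 0.74], [-0.998, -0.058, -0.016, -0.027], [0.001, -0.285, 0.958, 0.486], [0.0, 0.0, 0.0, 1.0]]
[[-0.088,-0.19,-0.08,0,0,-0.002],[-0.087,-0.19,-0.08,0,0,-0.002],[-0.085,-0.191,-0.08,0,0,-0.002],[-0.084,-0.192,-0.08,0,0,-0.002],[-0.083,-0.192,-0.08,0,0,-0.002]]
[[-0.082,-0.193,-0.08,0,0,-0.002],[-0.081,-0.193,-0.08,0,0,-0.002],[-0.08,-0.194,-0.08,0,0,-0.002],[-0.078,-0.194,-0.08,0,0,-0.002],[-0.077,-0.194,-0.08,0,0,-0.002]]
```

View pics/w2.png

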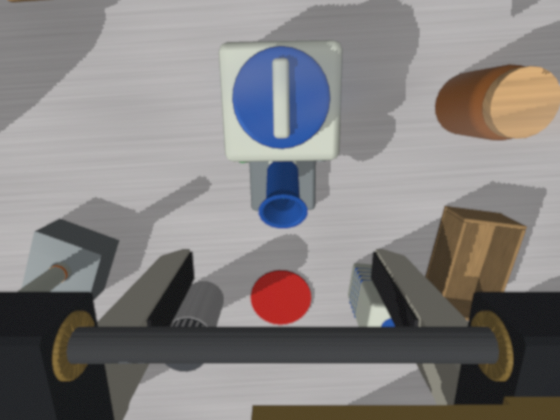

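```bash
python3 - <<'E'
from h import *
E=ext("wrist")
print(ray("wrist",[(283.5,210)],.117,E))
w=ray("wrist",[(223,157),(338,160)],.10,E);v=w[1]-w[0];print(w,np.degrees(np.arctan2(v[1],v[0]))+90)
w=ray("wrist",[(281,60),(281.5,135)],.131,E);v=w[0]-w[1];print(w,np.degrees(np.arctan2(v[1],v[0])))
w=ray("wrist",[(281,98)],.121,E);print("lid",w)
E
```

```text
[[628.95990513 -22.16475488 117.        ]]
[[689.25958872  41.37393497 100.        ]
 [678.10929088 -85.93108964 100.        ]] -5.0056059984704575
[[781.08525044 -28.90702978 131.        ]
 [711.6173115  -25.08034838 131.        ]] -3.152984411438173
lid [[747.12720153 -26.76245464 121.        ]]
```

Call:
apply_moves:
  plan:
    - [-0.088,-0.19,-0.08,0,0,-0.002]
    - [-0.087,-0.19,-0.08,0,0,-0.002]
    - [-0.085,-0.191,-0.08,0,0,-0.002]
    - [-0.084,-0.192,-0.08,0,0,-0.002]
    - [-0.083,-0.192,-0.08,0,0,-0.002]

```text
clock: 5.78
tcp_pos: [0.6012, 0.1252, 0.3806]
ee_rot: [[1.0, -0.029, 0.001], [-0.029, -1.0, 0.0], [0.001, -0.0, -1.0]]
wrist_force: [0.3, 0.7, 0.6]
grip_width: 1.003
finger_force: 0.0
```

Call:
apply_moves:
  plan:
    - [-0.082,-0.193,-0.08,0,0,-0.002]
    - [-0.081,-0.193,-0.08,0,0,-0.002]
    - [-0.08,-0.194,-0.08,0,0,-0.002]
    - [-0.078,-0.194,-0.08,0,0,-0.002]
    - [-0.077,-0.194,-0.08,0,0,-0.002]

```text
clock: 6.2
tcp_pos: [0.5438, 0.2715, 0.4407]
ee_rot: [[1.0, 0.002, 0.001], [0.002, -1.0, 0.0], [0.001, -0.0, -1.0]]
wrist_force: [0.2, -1.1, -0.1]
grip_width: 1.002
finger_force: 0.0
```

Call:
apply_moves:
  plan:
    - [0,0,0,0,0,0]
    - [0,0,0,0,0,0]
    - [0,0,0,0,0,0]
    - [0,0,0,0,0,0]
    - [0,0,0,0,0,0]

```text
clock: 6.62
tcp_pos: [0.5451, 0.2695, 0.4391]
ee_rot: [[1.0, 0.001, -0.001], [0.001, -1.0, -0.0], [-0.001, 0.0, -1.0]]
wrist_force: [0.2, 0.5, -0.0]
grip_width: 1.002
finger_force: 0.0
```

```bash
python3 - <<'E'
from h import *
E,im=wshot("w3",["tube_center","tube_foot","stand","tube","canister_center"])
E=ext("top"); eyes.get_image("top"); 
for t in ["tube_center","stand"]: print("top",t,spot("top",t,E))
E=ext("scene"); eyes.get_image("scene"); 
for t in ["tube_center","stand","canister_center"]: print("scene",t,spot("scene",t,E))
E
```

```text
6.6167 [545.1 269.5 439.1] [ 0.42 -0.    1.21 -0.    1.93  1.99] [ 0.2  0.5 -0. ]
tube_center (array([539.8, 289.8,  93.8]), 0.6)
tube_foot (array([542.9, 287.8,  14.3]), 0.62)
stand (array([543.7, 286.5,   1. ]), 0.73)
tube (array([541.8, 289.3,   7.1]), 0.87)
canister_center (array([328.9, 281.8,   2.1]), 0.7)
top tube_center (array([543.2, 286.7,  97.4]), 0.67)
top stand (array([545. , 290.7,   1.5]), 0.95)
scene tube_center (array([539.9, 286.8,  90.1]), 0.85)
scene stand (array([535.7, 286.1,   0.6]), 0.68)
scene canister_center (array([456.4, 114.7,  64.2]), 0.78)
```

View pics/w3.png

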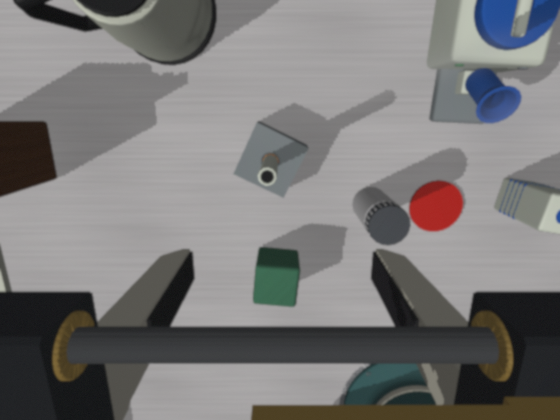

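```bash
python3 - <<'E'
from h import *
E=ext("wrist")
print(ray("wrist",[(267,177)],.18,E),ray("wrist",[(388,226)],.126,E))
r=silhouettes("wrist","tube")
print(r[0]["score"])
w=ray("wrist",[(267,177)],.18,E)[0]
plan([((542,287.5,250),down(0)),((542,287.5,126),down(0),25)])
E
```

```text
[[540.29245678 289.24138477 180.        ]] [[457.25731492 115.5992965  126.        ]]
0.95
[[-0.003,-0.019,0.211,0,0,0],[-0.003,-0.019,0.211,0,0,0],[-0.003,-0.019,0.211,0,0,0],[-0.003,-0.019,0.211,0,0,0],[-0.003,-0.019,0.211,0,0,0]]
[[-0.003,-0.019,0.211,0,0,0],[0,0,0.165,0,0,0],[0,0,0.165,0,0,0],[0,0,0.165,0,0,0],[0,0,0.165,0,0,0]]
[[0,0,0.165,0,0,0],[0,0,0,0,0,0],[0,0,0,0,0,0],[0,0,0,0,0,0],[0,0,0,0,0,0]]
```

Call:
apply_moves:
  plan:
    - [-0.004,-0.02,0.211,0,0,0]
    - [-0.004,-0.02,0.211,0,0,0]
    - [-0.004,-0.02,0.211,0,0,0]
    - [-0.004,-0.02,0.211,0,0,0]
    - [-0.004,-0.02,0.211,0,0,0]

```text
clock: 7.73
tcp_pos: [0.5414, 0.2856, 0.2799]
ee_rot: [[1.0, 0.003, 0.0], [0.003, -1.0, 0.0], [0.0, -0.0, -1.0]]
wrist_force: [0.0, 0.5, -0.3]
grip_width: 1.0
finger_force: 0.0
```

Call:
apply_moves:
  plan:
    - [-0.004,-0.02,0.211,0,0,0]
    - [0,0,0.165,0,0,0]
    - [0,0,0.165,0,0,0]
    - [0,0,0.165,0,0,0]
    - [0,0,0.165,0,0,0]

```text
clock: 8.15
tcp_pos: [0.5409, 0.2886, 0.1495]
ee_rot: [[1.0, 0.003, 0.0], [0.003, -1.0, 0.0], [0.0, -0.0, -1.0]]
wrist_force: [-0.5, -0.1, 0.1]
grip_width: 1.001
finger_force: 0.0
```

Call:
apply_moves:
  plan:
    - [0,0,0.165,0,0,0]
    - [0,0,0,0,0,0]
    - [0,0,0,0,0,0]
    - [0,0,0,0,0,0]
    - [0,0,0,0,0,0]

```text
clock: 8.57
tcp_pos: [0.5418, 0.2889, 0.1281]
ee_rot: [[1.0, 0.003, 0.002], [0.003, -1.0, 0.001], [0.002, -0.001, -1.0]]
wrist_force: [0.7, 0.1, 0.2]
grip_width: 0.998
finger_force: 0.0
```

Call:
apply_moves:
  plan:
    - [0,0,0,0,0,0]
    - [0,0,0,0,0,0]
    - [0,0,0,0,0,0]
    - [0,0,0,0,0,0]
    - [0,0,0,0,0,0]
  jaw: 1
  force: 40

```text
clock: 8.98
tcp_pos: [0.5411, 0.2886, 0.1261]
ee_rot: [[1.0, 0.003, 0.0], [0.003, -1.0, 0.0], [0.0, -0.0, -1.0]]
wrist_force: [0.5, 1.3, -0.5]
grip_width: 0.688
finger_force: 0.0
```

Call:
apply_moves:
  plan:
    - [0,0,0,0,0,0]
    - [0,0,0,0,0,0]
    - [0,0,0,0,0,0]
    - [0,0,0,0,0,0]
    - [0,0,0,0,0,0]

```text
clock: 9.4
tcp_pos: [0.5411, 0.2886, 0.1259]
ee_rot: [[1.0, 0.003, -0.0], [0.003, -1.0, 0.0], [-0.0, -0.0, -1.0]]
wrist_force: [0.4, 0.2, -0.1]
grip_width: 0.334
finger_force: 0.0
```

Call:
apply_moves:
  plan:
    - [0,0,0,0,0,0]
    - [0,0,0,0,0,0]
    - [0,0,0,0,0,0]
    - [0,0,0,0,0,0]
    - [0,0,0,0,0,0]

```text
clock: 9.82
tcp_pos: [0.5411, 0.2886, 0.1259]
ee_rot: [[1.0, 0.003, -0.0], [0.003, -1.0, 0.0], [-0.0, -0.0, -1.0]]
wrist_force: [-0.2, 0.8, 0.1]
grip_width: 0.252
finger_force: 40.0
```

Call:
apply_moves:
  plan:
    - [0,0,-0.1,0,0,0]
    - [0,0,-0.2,0,0,0]
    - [0,0,-0.25,0,0,0]
    - [0,0,-0.25,0,0,0]
    - [0,0,-0.25,0,0,0]

```text
clock: 10.23
tcp_pos: [0.5406, 0.2884, 0.2865]
ee_rot: [[1.0, 0.003, 0.0], [0.003, -1.0, 0.0], [0.0, -0.0, -1.0]]
wrist_force: [-0.0, -0.3, -0.8]
grip_width: 0.253
finger_force: 40.0
```

Call:
apply_moves:
  plan:
    - [0,0,-0.25,0,0,0]
    - [0,0,-0.2,0,0,0]
    - [0,0,0,0,0,0]
    - [0,0,0,0,0,0]
    - [0,0,0,0,0,0]

```text
clock: 10.65
tcp_pos: [0.5409, 0.2885, 0.3506]
ee_rot: [[1.0, 0.003, -0.0], [0.003, -1.0, -0.0], [-0.0, 0.0, -1.0]]
wrist_force: [-0.3, 0.2, -1.5]
grip_width: 0.251
finger_force: 40.0
```

```bash
python3 - <<'E'
from h import *
E,im=wshot("w4",["tube_center","tube_foot"])
for t in ["tube_center","tube_foot"]:
    d=spot_point("wrist",t)
    if d: print(t,(np.array(eyes.camera_params("wrist")["T_tool_cam"])@np.append(d[0]["point"],1)).round(4),d[0]["score"])
E=ext("scene"); eyes.get_image("scene")
for t in ["tube_center","tube_foot"]: print(spot("scene",t,E))
# pre-insert & insertion
y=-4.5; a=np.radians(y); ax=np.array([-.5*np.cos(a),-.5*np.sin(a),np.cos(np.pi/6)])
m=np.array([627.5,-20.7,117]); T=lambda f:m+ax*(f-72+116)   # tcp for foot at port z=f
for f in (110,72,60,30,10): print(f,T(f).round(1))
R=down(y,-30); print(R.as_matrix()[:,2],-ax)
E
```

```text
10.65 [540.9 288.5 350.6] [ 0.45 -0.02  1.37 -0.    1.79  2.02] [-0.3  0.2 -1.5]
tube_center (array([540.8, 286.7, 318.2]), 0.87)
tube_foot (array([540.5, 286.5, 235.8]), 0.56)
tube_center [-0.      0.0018  0.0324  1.    ] 0.87
tube_foot [-3.000e-04  2.000e-03  1.148e-01  1.000e+00] 0.56
(array([542.2, 286.9, 314.4]), 0.76)
(array([540.1, 286.6, 237.4]), 0.55)
110 [550.7 -14.7 250.4]
72 [569.7 -16.1 217.5]
60 [575.7 -16.6 207.1]
30 [590.6 -17.8 181.1]
10 [600.6 -18.6 163.8]
[-0.49845867  0.03922955 -0.8660254 ] [ 0.49845867 -0.03922955 -0.8660254 ]
```

View pics/w4.png

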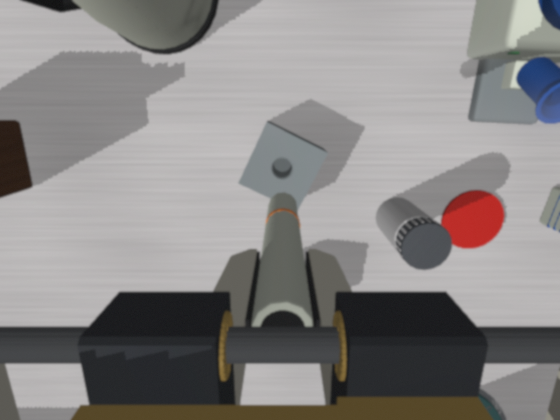

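```bash
cat >> h.py <<'E'
Y=-4.5; A=np.radians(Y); AX=np.array([-.5*np.cos(A),-.5*np.sin(A),np.cos(np.pi/6)]); M=np.array([627.5,-20.7,117.])
RP=down(Y,30)
E
python3 - <<'E'
from h import *
print(RP.as_matrix()[:,2]+AX)
for s in (30,-30): print(down(Y,s).as_matrix()[:,2])
R=down(Y,-30); 
plan([(M+AX*(90+116),R),(M+AX*(38+116),R,20)])
E
```

```text
[ 1.11022302e-16 -6.93889390e-18 -1.11022302e-16]
[ 0.49845867 -0.03922955 -0.8660254 ]
[-0.49845867  0.03922955 -0.8660254 ]
[[-0.013,0.223,0.041,0.001,-0.018,0.003],[-0.008,0.223,0.041,0.001,-0.018,0.003],[-0.004,0.223,0.041,0.001,-0.018,0.003],[0,0.223,0.04,0.001,-0.018,0.003],[0.005,0.224,0.04,0.001,-0.018,0.003]]
[[0.009,0.224,0.039,0.001,-0.018,0.003],[0.013,0.224,0.038,0.001,-0.018,0.003],[0.017,0.224,0.036,0.001,-0.018,0.003],[0.021,0.223,0.034,0.001,-0.018,0.003],[0.1,0,0.058,0,0,0]]
[[0.1,0,0.058,0,0,0],[0.1,0,0.058,0,0,0],[0,0,0,0,0,0],[0,0,0,0,0,0],[0,0,0,0,0,0]]
```

```bash
python3 - <<'E'
from h import *
plan([(M+AX*(90+116),RP),(M+AX*(38+116),RP,20)])
E
```

```text
[[-0.013,0.223,0.041,-0.001,0.019,0.003],[-0.013,0.223,0.041,-0.001,0.019,0.003],[-0.013,0.223,0.04,-0.001,0.019,0.003],[-0.014,0.223,0.04,-0.001,0.019,0.003],[-0.014,0.223,0.04,-0.001,0.019,0.003]]
[[-0.014,0.223,0.04,-0.001,0.019,0.003],[-0.015,0.223,0.039,-0.001,0.019,0.003],[-0.015,0.223,0.039,-0.001,0.019,0.003],[-0.015,0.223,0.039,-0.001,0.019,0.003],[0,0,0.116,0,0,0]]
[[0,0,0.116,0,0,0],[0,0,0.116,0,0,0],[0,0,0,0,0,0],[0,0,0,0,0,0],[0,0,0,0,0,0]]
```

Call:
apply_moves:
  plan:
    - [-0.013,0.223,0.041,-0.001,0.019,0.003]
    - [-0.013,0.223,0.041,-0.001,0.019,0.003]
    - [-0.013,0.223,0.04,-0.001,0.019,0.003]
    - [-0.014,0.223,0.04,-0.001,0.019,0.003]
    - [-0.014,0.223,0.04,-0.001,0.019,0.003]

```text
clock: 11.47
tcp_pos: [0.5315, 0.12, 0.3202]
ee_rot: [[0.954, -0.046, 0.297], [-0.041, -0.999, -0.022], [0.297, 0.009, -0.955]]
wrist_force: [0.4, 0.2, -0.7]
grip_width: 0.25
finger_force: 40.0
```

Call:
apply_moves:
  plan:
    - [-0.014,0.223,0.04,-0.001,0.019,0.003]
    - [-0.015,0.223,0.039,-0.001,0.019,0.003]
    - [-0.015,0.223,0.039,-0.001,0.019,0.003]
    - [-0.015,0.223,0.039,-0.001,0.019,0.003]
    - [0,0,0,0,0,0]

```text
clock: 11.88
tcp_pos: [0.5229, -0.017, 0.2948]
ee_rot: [[0.854, -0.09, 0.512], [-0.074, -0.996, -0.052], [0.515, 0.006, -0.857]]
wrist_force: [-1.4, 0.6, -1.6]
grip_width: 0.257
finger_force: 40.0
```

Call:
apply_moves:
  plan:
    - [0,0,0.116,0,0,0]
    - [0,0,0.116,0,0,0]
    - [0,0,0.116,0,0,0]
    - [0,0,0,0,0,0]
    - [0,0,0,0,0,0]

```text
clock: 12.3
tcp_pos: [0.5508, -0.0148, 0.2511]
ee_rot: [[0.857, -0.085, 0.508], [-0.071, -0.996, -0.048], [0.511, 0.005, -0.86]]
wrist_force: [0.4, 0.3, -0.4]
grip_width: 0.253
finger_force: 40.0
```

```bash
cat >> h.py <<'E'
def err(f0=None):
    "foot offset from port axis, in tool axes (mm), foot height f, angle error"
    s=telemetry.sense(); R=Ro.from_matrix(s["ee_rot"]); p=s["tcp_pos"]*1000+116*R.as_matrix()[:,2]
    d=p-M; f=d@AX; o=R.inv().apply(M+AX*f-p)
    print("clk %.2f f=%.1f"%(s["clock"],f+72),"correct by",o.round(1),"rot",np.round((R.inv()*RP).as_rotvec(degrees=True),2),"F",R.inv().apply(s["wrist_force"]).round(1),"q",np.round(s["qpos"],2),"grip",round(s["grip_width"],3))
E
python3 - <<'E'
from h import *
err()
E,im=wshot("w5",["tube_foot","tube_center","port","port_mouth"])
for c in ("scene","top"):
    E=ext(c); cv2.imwrite(f"pics/{c}5.png",eyes.get_image(c))
    for t in ["tube_foot","tube_center","port","port_mouth"]: print(c,t,spot(c,t,E))
a=cv2.imread("pics/w5.png"); b=cv2.imread("pics/scene5.png")[190:330,240:427]
cv2.imwrite("pics/c5.png",np.hstack([a[60:360,90:470],cv2.resize(b,(400,300),interpolation=cv2.INTER_CUBIC)]))
E
```

```text
clk 12.30 f=110.6 correct by [-1.9 -1.  -0. ] rot [ 0.43 -0.7  -0.21] F [ 0.1 -0.3  0.5] q [-0.07 -0.52  2.   -0.02  1.13  1.59] grip 0.253
12.3 [550.8 -14.8 251.1] [-0.07 -0.52  2.   -0.02  1.13  1.59] [ 0.4  0.3 -0.4]
tube_foot (array([610.2, -20.3, 155.3]), 0.83)
tube_center (array([563.4, -15.1, 223.6]), 0.57)
port (array([660.8, -25.2,  54.3]), 0.97)
port_mouth (array([626.4, -19.1, 113.2]), 0.66)
scene tube_foot (array([605.7, -20.2, 151.3]), 0.64)
scene tube_center (array([564.2, -16.3, 220.2]), 0.89)
scene port (array([657.3, -23.3,  53.3]), 0.58)
scene port_mouth (array([623.8, -22.3, 119.2]), 0.59)
top tube_foot (array([609.3, -18.7, 152.4]), 0.54)
top tube_center (array([570.5, -18.3, 226.3]), 0.8)
top port (array([660.6, -23.2,  53.5]), 0.49)
top port_mouth (array([624.3, -20.8, 115.6]), 0.71)
```

View pics/c5.png

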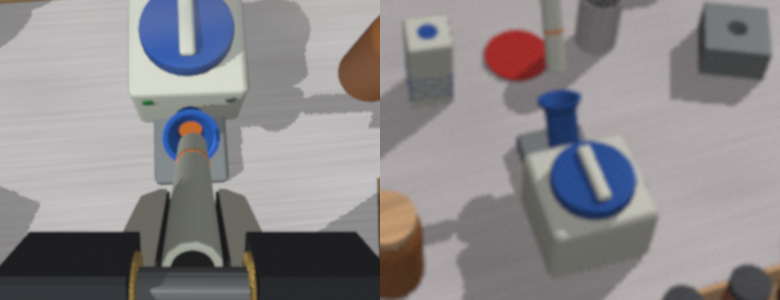

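```bash
sed -i 's/M=np.array(\[627.5/M=np.array([626.8/' h.py; python3 - <<'E'
from h import *
plan([(M+AX*(30+116),RP,10),(M+AX*(-12+116),RP,7)])
E
```

```text
[[-0.011,-0.002,0.057,0.002,-0.004,-0.001],[0,0,0.047,0,0,0],[0,0,0.047,0,0,0],[0,0,0.047,0,0,0],[0,0,0.047,0,0,0]]
[[0,0,0.047,0,0,0],[0,0,0.047,0,0,0],[0,0,0,0,0,0],[0,0,0,0,0,0],[0,0,0,0,0,0]]
```

Call:
apply_moves:
  plan:
    - [-0.011,-0.002,0.057,0.002,-0.004,-0.001]
    - [0,0,0.047,0,0,0]
    - [0,0,0.047,0,0,0]
    - [0,0,0.047,0,0,0]
    - [0,0,0.047,0,0,0]

```text
clock: 13.47
tcp_pos: [0.5684, -0.0162, 0.2179]
ee_rot: [[0.863, -0.08, 0.499], [-0.069, -0.997, -0.041], [0.501, 0.001, -0.866]]
wrist_force: [-0.4, 0.0, -0.9]
grip_width: 0.252
finger_force: 40.0
```

Call:
apply_moves:
  plan:
    - [0,0,0.03,0,0,0]
    - [0,0,0.03,0,0,0]
    - [0,0,0.03,0,0,0]
    - [0,0,0,0,0,0]
    - [0,0,0,0,0,0]

```text
clock: 13.88
tcp_pos: [0.5749, -0.0167, 0.2072]
ee_rot: [[0.863, -0.08, 0.5], [-0.068, -0.997, -0.041], [0.501, 0.001, -0.865]]
wrist_force: [-0.2, -0.4, -0.9]
grip_width: 0.252
finger_force: 40.0
```

```bash
python3 - <<'E'
from h import *
err()
E,im=wshot("w6",["tube_foot","tube_center","port","port_mouth"])
err()
E
```

```text
clk 13.88 f=60.2 correct by [-0.2 -0.2 -0. ] rot [ 0.08 -0.08 -0.03] F [-0.6  0.4  0.7] q [-0.07 -0.44  2.02 -0.01  1.04  1.58] grip 0.252
13.8833 [574.9 -16.7 207.2] [-0.07 -0.44  2.02 -0.01  1.04  1.58] [-0.2 -0.4 -0.9]
tube_foot (array([633.9, -21.7, 110.5]), 0.75)
tube_center (array([589.2, -15.6, 179.6]), 0.92)
port (array([663.1, -23.4,  53.8]), 0.58)
port_mouth (array([629.4, -22.2, 112.7]), 0.94)
clk 14.13 f=60.6 correct by [-0.5 -0.2 -0. ] rot [ 0.08 -0.12 -0.03] F [-0.8 -0.1  0.1] q [-0.07 -0.44  2.02 -0.01  1.04  1.58] grip 0.255
```

Call:
apply_moves:
  plan:
    - [0,0,0.02,0,0,0]
    - [0,0,0.02,0,0,0]
    - [0,0,0,0,0,0]
    - [0,0,0,0,0,0]
    - [0,0,0,0,0,0]

```text
clock: 14.55
tcp_pos: [0.5778, -0.0168, 0.2018]
ee_rot: [[0.863, -0.08, 0.499], [-0.069, -0.997, -0.04], [0.501, 0.001, -0.865]]
wrist_force: [-0.3, 1.6, -2.1]
grip_width: 0.254
finger_force: 40.0
```

Call:
apply_moves:
  plan:
    - [0,0,0.02,0,0,0]
    - [0,0,0.02,0,0,0]
    - [0,0,0,0,0,0]
    - [0,0,0,0,0,0]
    - [0,0,0,0,0,0]

```text
clock: 14.97
tcp_pos: [0.5808, -0.0171, 0.1966]
ee_rot: [[0.863, -0.08, 0.499], [-0.069, -0.997, -0.04], [0.501, 0.001, -0.866]]
wrist_force: [-0.8, 1.4, -2.5]
grip_width: 0.252
finger_force: 40.0
```

```bash
python3 - <<'E'
from h import *
err()
E
```

```text
clk 14.97 f=48.0 correct by [ 0.  -0.2 -0. ] rot [ 0.07 -0.06 -0.04] F [-2.  -1.4  1.7] q [-0.07 -0.42  2.02 -0.01  1.02  1.58] grip 0.252
```

Call:
apply_moves:
  plan:
    - [-0.003,-0.002,0.02,0,0,0]
    - [0,0,0.02,0,0,0]
    - [0,0,0.02,0,0,0]
    - [0,0,0.02,0,0,0]
    - [0,0,0.02,0,0,0]

```text
clock: 15.38
tcp_pos: [0.5882, -0.0174, 0.1835]
ee_rot: [[0.862, -0.08, 0.5], [-0.068, -0.997, -0.041], [0.501, 0.001, -0.865]]
wrist_force: [-2.0, 2.9, 0.9]
grip_width: 0.253
finger_force: 40.0
```

Call:
apply_moves:
  plan:
    - [0,0,0.02,0,0,0]
    - [0,0,0.02,0,0,0]
    - [0,0,0.02,0,0,0]
    - [0,0,0.02,0,0,0]
    - [0,0,0,0,0,0]
  force: 50

```text
clock: 15.8
tcp_pos: [0.5942, -0.0178, 0.1733]
ee_rot: [[0.862, -0.08, 0.5], [-0.069, -0.997, -0.04], [0.501, 0.001, -0.865]]
wrist_force: [-2.4, 3.9, -0.3]
grip_width: 0.255
finger_force: 50.0
```

```bash
python3 - <<'E'
from h import *
err()
E
```

```text
clk 15.80 f=21.1 correct by [-0.   0.2  0. ] rot [ 0.06 -0.09 -0.04] F [-2.5 -3.7 -1.1] q [-0.07 -0.38  2.03 -0.01  0.97  1.58] grip 0.255
```

Call:
apply_moves:
  plan:
    - [-0.002,-0.004,0.013,0,0,0]
    - [0,0,0.013,0,0,0]
    - [0,0,0.013,0,0,0]
    - [0,0,0.013,0,0,0]
    - [0,0,0.013,0,0,0]

```text
clock: 16.22
tcp_pos: [0.5989, -0.0178, 0.1654]
ee_rot: [[0.862, -0.08, 0.5], [-0.068, -0.997, -0.041], [0.502, 0.001, -0.865]]
wrist_force: [-7.6, 2.6, 7.6]
grip_width: 0.253
finger_force: 50.0
```

```bash
python3 - <<'E'
from h import *
err()
E
```

```text
clk 16.22 f=11.9 correct by [-0.2  0.5  0. ] rot [ 0.09 -0.14 -0.03] F [ -2.9  -1.9 -10.5] q [-0.07 -0.36  2.03 -0.01  0.95  1.58] grip 0.253
```

Call:
apply_moves:
  plan:
    - [0,0,0.01,0,0,0]
    - [0,0,0.01,0,0,0]
    - [0,0,0,0,0,0]
    - [0,0,0,0,0,0]
    - [0,0,0,0,0,0]

```text
clock: 16.63
tcp_pos: [0.6007, -0.018, 0.1649]
ee_rot: [[0.861, -0.08, 0.502], [-0.068, -0.997, -0.041], [0.504, 0.001, -0.864]]
wrist_force: [-20.5, 2.8, 23.2]
grip_width: 0.249
finger_force: 50.0
```

```bash
python3 - <<'E'
from h import *
err()
E
```

```text
clk 16.63 f=10.6 correct by [-1.8  0.5 -0. ] rot [ 0.09 -0.26 -0.03] F [ -6.2  -1.1 -30.4] q [-0.07 -0.36  2.03 -0.01  0.94  1.58] grip 0.249
```

Call:
apply_moves:
  plan:
    - [-0.004,0,0.006,0,0,0]
    - [0,0,0,0,0,0]
    - [0,0,0,0,0,0]
    - [0,0,0,0,0,0]
    - [0,0,0,0,0,0]
  force: 60

```text
clock: 17.05
tcp_pos: [0.6008, -0.018, 0.1649]
ee_rot: [[0.861, -0.08, 0.503], [-0.068, -0.997, -0.041], [0.505, 0.001, -0.863]]
wrist_force: [-28.1, 1.7, 31.4]
grip_width: 0.252
finger_force: 60.0
```

```bash
python3 - <<'E'
from h import *
err()
for c in ("wrist","scene","top"):
    E=ext(c); cv2.imwrite(f"pics/{c}7.png",eyes.get_image(c))
    a=spot(c,"tube_center",E); b=spot(c,"port_mouth",E); 
    print(c,a,b,a is not None and b is not None and np.linalg.norm(a[0]-b[0]), "expect 23")
E
```

```text
clk 17.05 f=10.5 correct by [-2.   0.4 -0. ] rot [ 0.09 -0.32 -0.03] F [ -8.4   0.5 -41.4] q [-0.07 -0.36  2.03 -0.01  0.94  1.58] grip 0.252
wrist (array([615.9, -17.6, 138.5]), 0.67) None False expect 23
scene (array([614.9, -21.4, 132.1]), 0.91) (array([622.8, -19.6, 118.1]), 0.6) 16.175598906995674 expect 23
top (array([ 471.4, -147.1,    1.6]), 0.73) (array([623.3, -24.9, 114.2]), 0.74) 225.13376024044015 expect 23
```

Call:
apply_moves:
  plan:
    - [-0.004,0,-0.009,0,0,0]
    - [0,0,-0.008,0,0,0]
    - [0,0,0,0,0,0]
    - [0,0,0,0,0,0]
    - [0,0,0,0,0,0]

```text
clock: 17.92
tcp_pos: [0.5991, -0.0178, 0.1642]
ee_rot: [[0.861, -0.08, 0.502], [-0.068, -0.997, -0.041], [0.504, 0.001, -0.864]]
wrist_force: [-1.8, 1.1, 9.1]
grip_width: 0.248
finger_force: 60.0
```

```bash
python3 - <<'E'
from h import *
err()
E
```

```text
clk 17.92 f=10.8 correct by [0.  0.6 0. ] rot [ 0.08 -0.24 -0.03] F [ 3.  -0.9 -8.8] q [-0.07 -0.36  2.03 -0.01  0.94  1.58] grip 0.248
```

Call:
apply_moves:
  plan:
    - [0,0,0,0,0,0]
    - [0,0,0,0,0,0]
    - [0,0,0,0,0,0]
    - [0,0,0,0,0,0]
    - [0,0,0,0,0,0]
  jaw: -1

```text
clock: 18.33
tcp_pos: [0.5982, -0.0177, 0.1627]
ee_rot: [[0.863, -0.08, 0.499], [-0.068, -0.997, -0.041], [0.501, 0.001, -0.865]]
wrist_force: [0.1, -0.3, -0.5]
grip_width: 0.564
finger_force: 0.0
```

Call:
apply_moves:
  plan:
    - [0,0,0,0,0,0]
    - [0,0,0,0,0,0]
    - [0,0,0,0,0,0]
    - [0,0,0,0,0,0]
    - [0,0,0,0,0,0]

```text
clock: 18.75
tcp_pos: [0.5983, -0.0177, 0.163]
ee_rot: [[0.863, -0.08, 0.5], [-0.068, -0.997, -0.041], [0.501, 0.001, -0.865]]
wrist_force: [0.9, 0.0, -0.2]
grip_width: 0.917
finger_force: 0.0
```

Call:
apply_moves:
  plan:
    - [0,0,-0.05,0,0,0]
    - [0,0,-0.15,0,0,0]
    - [0,0,-0.2,0,0,0]
    - [0,0,-0.2,0,0,0]
    - [0,0,-0.2,0,0,0]

```text
clock: 19.17
tcp_pos: [0.5372, -0.0127, 0.2684]
ee_rot: [[0.863, -0.08, 0.5], [-0.068, -0.997, -0.041], [0.501, 0.001, -0.865]]
wrist_force: [0.3, 0.2, -0.2]
grip_width: 1.001
finger_force: 0.0
```

```bash
python3 - <<'E'
from h import *
s=telemetry.sense(); print(s["clock"],s["tcp_pos"],s["grip_width"])
E=ext("scene"); eyes.get_image("scene"); print(spot("scene","tube_center",E),spot("scene","tube_foot",E),"expected centre",(M+AX*23).round(1))
T=np.eye(4); T[:3,:3]=[[1,-.017,0],[-.017,-1,0],[0,0,-1]]; T[:3,3]=[.5511,-.2022,.4196]
E=T@np.array(eyes.camera_params("wrist")["T_tool_cam"])
for n,c,z in (("cart",[(57,170),(139,180),(127,261),(46,250)],.12),("box",[(240,30),(357,55),(312,243),(207,226)],.06)):
    w=ray("wrist",np.array(c)/2.1+[200,120],z,E)[:,:2]; print(n,w.mean(0).round(1))
    for i in range(4): v=w[(i+1)%4]-w[i]; print("  len %.0f ang %.1f"%(np.linalg.norm(v),np.degrees(np.arctan2(v[1],v[0]))))
    m=None
plan([((500,-140,320),down(-9))])
E
```

```text
19.1667 [ 0.53716366 -0.01273705  0.2683725 ] 1.0014192983722765
(array([607.8, -22.1, 133.5]), 0.56) None expected centre [615.3 -19.8 136.9]
cart [ 474. -147.]
  len 54 ang -98.2
  len 58 ang 170.2
  len 56 ang 80.7
  len 57 ang -11.1
box [ 508.7 -279.7]
  len 86 ang -102.7
  len 145 ang 169.4
  len 82 ang 79.3
  len 148 ang -9.2
[[0.001,0.173,-0.076,-0.001,-0.034,0.005],[-0.004,0.174,-0.075,-0.001,-0.034,0.005],[-0.009,0.174,-0.074,-0.001,-0.034,0.005],[-0.014,0.174,-0.072,-0.001,-0.034,0.005],[-0.019,0.175,-0.069,-0.001,-0.034,0.005]]
```

Call:
apply_moves:
  plan:
    - [0.001,0.173,-0.076,-0.001,-0.034,0.005]
    - [-0.004,0.174,-0.075,-0.001,-0.034,0.005]
    - [-0.009,0.174,-0.074,-0.001,-0.034,0.005]
    - [-0.014,0.174,-0.072,-0.001,-0.034,0.005]
    - [-0.019,0.175,-0.069,-0.001,-0.034,0.005]

```text
clock: 19.73
tcp_pos: [0.5001, -0.1414, 0.3168]
ee_rot: [[0.987, -0.159, -0.014], [-0.159, -0.987, 0.007], [-0.015, -0.005, -1.0]]
wrist_force: [0.0, 1.0, 1.1]
grip_width: 0.996
finger_force: 0.0
```

Call:
apply_moves:
  plan:
    - [0,0,0,0,0,0]
    - [0,0,0,0,0,0]
    - [0,0,0,0,0,0]
    - [0,0,0,0,0,0]
    - [0,0,0,0,0,0]

```text
clock: 20.15
tcp_pos: [0.5002, -0.1393, 0.3165]
ee_rot: [[0.988, -0.157, -0.008], [-0.157, -0.988, 0.005], [-0.008, -0.004, -1.0]]
wrist_force: [-0.8, 0.3, -0.4]
grip_width: 1.0
finger_force: 0.0
```

```bash
python3 - <<'E'
from h import *
E,im=wshot("w8",["cartridge_center","cartridge","box","port_mouth"])
r=silhouettes("wrist","cartridge")[0]; m=r["pixels"].astype(np.uint8)
c=cv2.findNonZero(m); print(r["score"],cv2.minAreaRect(c)); print(cv2.boundingRect(c))
r=silhouettes("wrist","box")[0]; mb=r["pixels"].astype(np.uint8); print("box",r["score"],cv2.boundingRect(cv2.findNonZero(mb)))
x,y,w,h=cv2.boundingRect(np.vstack([c,cv2.findNonZero(mb)])); cr=im[max(0,y-12):y+h+12,max(0,x-12):x+w+12]; k=min(780/cr.shape[1],580/cr.shape[0])
print("crop",max(0,x-12),max(0,y-12),k); cv2.imwrite("pics/c8.png",cv2.resize(cr,None,fx=k,fy=k,interpolation=cv2.INTER_CUBIC)); np.save("E8.npy",E)
E=ext("top"); eyes.get_image("top"); print(spot("top","tube_center",E))
E
```

```text
20.15 [ 500.2 -139.3  316.5] [-0.32 -0.23  1.61  0.    1.76  1.41] [-0.8  0.3 -0.4]
cartridge_center None
cartridge (array([ 472.5, -145. ,    3.2]), 0.76)
box (array([ 504.1, -279.4,    3.3]), 0.82)
port_mouth (array([626.9, -20.1, 115.1]), 0.64)
0.61 ((291.5, 197.0), (68.0, 55.0), 90.0)
(264, 163, 56, 69)
box 0.69 (349, 83, 95, 127)
crop 252 71 3.352601156069364
(array([616. , -19.4, 139. ]), 0.68)
```

View pics/c8.png

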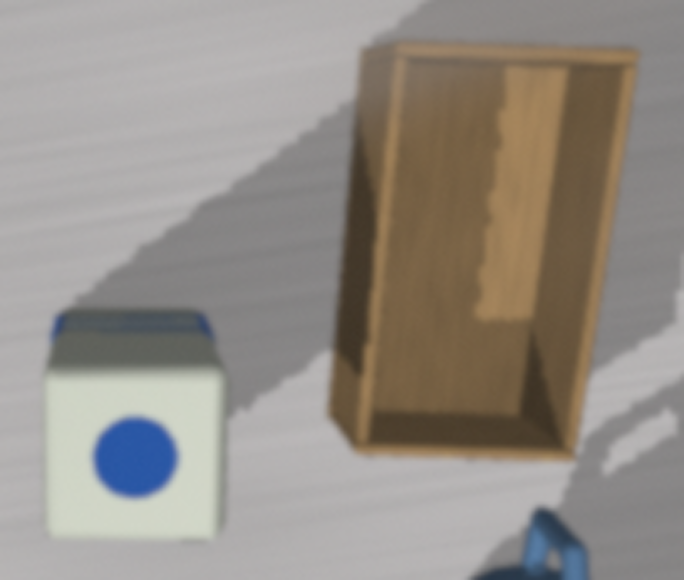

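```bash
python3 - <<'E'
from h import *
E=np.load("E8.npy")
for n,c,z in (("cart",[(45,370),(224,370),(220,538),(48,538)],.12),("box",[(400,42),(638,49),(575,458),(357,452)],.06)):
    w=ray("wrist",np.array(c)/3.3526+[252,71],z,E)[:,:2]; print(n,w.mean(0).round(1))
    for i in range(4): v=w[(i+1)%4]-w[i]; print("  len %.0f ang %.1f"%(np.linalg.norm(v),np.degrees(np.arctan2(v[1],v[0]))))
R=down(-9.5)
print(telemetry.sense()["clock"])
plan([((473,-144,240),R),((473,-144,70),R,30)])
E
```

```text
cart [ 472.5 -145. ]
  len 57 ang -99.0
  len 57 ang 171.4
  len 57 ang 81.0
  len 57 ang -8.8
box [ 506.8 -281.1]
  len 81 ang -100.6
  len 146 ang 169.3
  len 82 ang 79.4
  len 146 ang -11.1
20.6
[[-0.057,0.019,0.171,0,0.001,0.001],[-0.058,0.019,0.171,0,0.001,0.001],[-0.058,0.019,0.17,0,0.001,0.001],[0,0,0.189,0,0,0],[0,0,0.189,0,0,0]]
[[0,0,0.189,0,0,0],[0,0,0.189,0,0,0],[0,0,0.189,0,0,0],[0,0,0.189,0,0,0],[0,0,0,0,0,0]]
```

Call:
apply_moves:
  plan:
    - [-0.058,0.023,0.171,0,0.001,0]
    - [-0.058,0.023,0.171,0,0.001,0]
    - [-0.058,0.023,0.171,0,0.001,0]
    - [0,0,0.189,0,0,0]
    - [0,0,0.189,0,0,0]

```text
clock: 21.02
tcp_pos: [0.4723, -0.1458, 0.1821]
ee_rot: [[0.987, -0.159, 0.002], [-0.159, -0.987, 0.004], [0.001, -0.004, -1.0]]
wrist_force: [0.4, 0.4, -0.7]
grip_width: 0.996
finger_force: 0.0
```

Call:
apply_moves:
  plan:
    - [0,0,0.189,0,0,0]
    - [0,0,0.189,0,0,0]
    - [0,0,0.189,0,0,0]
    - [0,0,0.189,0,0,0]
    - [0,0,0,0,0,0]

```text
clock: 21.43
tcp_pos: [0.4704, -0.1443, 0.0644]
ee_rot: [[0.987, -0.158, -0.006], [-0.158, -0.987, 0.006], [-0.007, -0.005, -1.0]]
wrist_force: [-1.2, -0.8, -1.0]
grip_width: 0.998
finger_force: 0.0
```

Call:
apply_moves:
  plan:
    - [0,0,0,0,0,0]
    - [0,0,0,0,0,0]
    - [0,0,0,0,0,0]
    - [0,0,0,0,0,0]
    - [0,0,0,0,0,0]
  jaw: 1
  force: 30

```text
clock: 21.85
tcp_pos: [0.4733, -0.1454, 0.0709]
ee_rot: [[0.987, -0.158, 0.002], [-0.158, -0.987, 0.003], [0.002, -0.004, -1.0]]
wrist_force: [-0.9, 0.5, 0.0]
grip_width: 0.692
finger_force: 0.0
```

Call:
apply_moves:
  plan:
    - [0,0,0,0,0,0]
    - [0,0,0,0,0,0]
    - [0,0,0,0,0,0]
    - [0,0,0,0,0,0]
    - [0,0,0,0,0,0]

```text
clock: 22.27
tcp_pos: [0.4732, -0.1453, 0.0706]
ee_rot: [[0.987, -0.158, 0.002], [-0.158, -0.987, 0.003], [0.001, -0.004, -1.0]]
wrist_force: [-0.2, 0.6, 6.4]
grip_width: 0.644
finger_force: 30.0
```

```bash
cat >> h.py <<'E'
BC=np.array([505.5,-280.3]); BY=-10.7; u=np.array([np.cos(np.radians(BY)),np.sin(np.radians(BY))])
def inbox(d,z): return np.r_[BC+u*d,z]
E
python3 - <<'E'
from h import *
s=telemetry.sense(); print(s["clock"],s["tcp_pos"].round(4),s["grip_width"],s["finger_force"],Ro.from_matrix(s["ee_rot"]).as_matrix()[:2,0])
p=s["tcp_pos"]*1000; R=Ro.from_matrix(s["ee_rot"])
plan([((p[0],p[1],p[2]+90),R,30),(inbox(35,160),down(BY-.3),25)])
E
```

```text
22.2667 [ 0.4732 -0.1453  0.0706] 0.6441685208040958 29.991921186447144 [ 0.98744144 -0.15797947]
[[0,-0.001,-0.2,0,0,0],[0,-0.001,-0.2,0,0,0],[0,-0.001,-0.2,0,0,0],[0.084,0.123,0,0,0,0.002],[0.085,0.123,0,0,0,0.002]]
[[0.085,0.122,0,0,0,0.002],[0.086,0.122,0,0,0,0.002],[0.086,0.121,0,0,0,0.002],[0.087,0.121,0,0,0,0.002],[0.087,0.121,0,0,0,0.002]]
```

Call:
apply_moves:
  plan:
    - [0,0,-0.2,0,0,0]
    - [0,0,-0.2,0,0,0]
    - [0,0,-0.2,0,0,0]
    - [0.084,0.123,0,0,0,0.002]
    - [0.085,0.123,0,0,0,0.002]

```text
clock: 22.68
tcp_pos: [0.4927, -0.1864, 0.1619]
ee_rot: [[0.986, -0.169, 0.004], [-0.169, -0.986, 0.002], [0.004, -0.003, -1.0]]
wrist_force: [0.3, -0.5, -3.0]
grip_width: 0.643
finger_force: 30.0
```

Call:
apply_moves:
  plan:
    - [0.085,0.122,0,0,0,0.002]
    - [0.086,0.122,0,0,0,0.002]
    - [0.086,0.121,0,0,0,0.002]
    - [0.087,0.121,0,0,0,0.001]
    - [0.087,0.121,0,0,0,0]

```text
clock: 23.1
tcp_pos: [0.539, -0.2884, 0.1588]
ee_rot: [[0.981, -0.192, 0.0], [-0.192, -0.981, 0.004], [-0.001, -0.004, -1.0]]
wrist_force: [0.8, -0.2, -1.8]
grip_width: 0.645
finger_force: 30.0
```

Call:
apply_moves:
  plan:
    - [0,0,0,0,0,0]
    - [0,0,0,0,0,0]
    - [0,0,0,0,0,0]
    - [0,0,0,0,0,0]
    - [0,0,0,0,0,0]

```text
clock: 23.52
tcp_pos: [0.5387, -0.2868, 0.1593]
ee_rot: [[0.981, -0.192, 0.001], [-0.192, -0.981, 0.004], [0.0, -0.004, -1.0]]
wrist_force: [-0.4, -0.6, -2.2]
grip_width: 0.644
finger_force: 30.0
```

```bash
python3 - <<'E'
from h import *
s=telemetry.sense(); print(s["clock"],s["tcp_pos"].round(4),"target",inbox(35,160))
x=s["ee_rot"][:,0]; print("yaw",np.degrees(np.arctan2(x[1],x[0])),s["ee_rot"][:,2])
for c in ("wrist","top","scene"):
    E=ext(c); eyes.get_image(c)
    print(c,spot(c,"box",E),spot(c,"cartridge",E),spot(c,"cartridge_center",E))
plan([(inbox(35,78),down(BY),18)])
E
```

```text
23.5167 [ 0.5387 -0.2868  0.1593] target [ 539.89144788 -286.79833154  160.        ]
yaw -11.041817141075052 [ 9.64640207e-04  3.85358481e-03 -9.99992110e-01]
wrist None (array([ 539. , -288.9,   92.6]), 0.94) None
top (array([ 504. , -279.7,    1.5]), 0.63) (array([ 537. , -286.1,   88.8]), 0.64) (array([ 536.5, -284.9,  151.1]), 0.56)
scene (array([ 502.4, -279.3,    5.5]), 0.97) (array([ 536.6, -288.8,   90. ]), 0.89) (array([ 538.1, -285.2,  145.9]), 0.59)
[[0.001,-0.001,0.108,0,0,0],[0.001,-0.001,0.108,0,0,0],[0.001,-0.001,0.108,0,0,0],[0.001,-0.001,0.108,0,0,0],[0.001,-0.001,0.108,0,0,0]]
```

Call:
apply_moves:
  plan:
    - [0,0,0.108,0,0,0]
    - [0,0,0.108,0,0,0]
    - [0,0,0.108,0,0,0]
    - [0,0,0.108,0,0,0]
    - [0,0,0.1,0,0,0]

```text
clock: 24.53
tcp_pos: [0.5387, -0.287, 0.0784]
ee_rot: [[0.981, -0.192, 0.001], [-0.192, -0.981, 0.004], [-0.0, -0.004, -1.0]]
wrist_force: [0.0, 0.2, -2.6]
grip_width: 0.644
finger_force: 30.0
```

Call:
apply_moves:
  plan:
    - [0,0,0,0,0,0]
    - [0,0,0,0,0,0]
    - [0,0,0.007,0,0,0]
    - [0,0,0.007,0,0,0]
    - [0,0,0,0,0,0]

```text
clock: 24.95
tcp_pos: [0.5391, -0.2872, 0.0779]
ee_rot: [[0.981, -0.192, 0.001], [-0.192, -0.981, 0.003], [0.001, -0.004, -1.0]]
wrist_force: [-0.0, -0.5, -1.6]
grip_width: 0.643
finger_force: 30.0
```

```bash
python3 - <<'E'
from h import *
s=telemetry.sense(); print(s["clock"],s["tcp_pos"].round(4),s["wrist_force"].round(1),s["torque"].round(2))
E
```

```text
24.95 [ 0.5391 -0.2872  0.0779] [-0.  -0.5 -1.6] [ 0.02 -0.04 -0.  ]
```

Call:
apply_moves:
  plan:
    - [0,0,0.007,0,0,0]
    - [0,0,0.007,0,0,0]
    - [0,0,0.005,0,0,0]
    - [0,0,0,0,0,0]
    - [0,0,0,0,0,0]

```text
clock: 25.37
tcp_pos: [0.539, -0.2872, 0.0755]
ee_rot: [[0.981, -0.192, 0.001], [-0.192, -0.981, 0.003], [0.001, -0.004, -1.0]]
wrist_force: [-2.8, 2.4, 6.4]
grip_width: 0.639
finger_force: 30.0
```

Call:
apply_moves:
  plan:
    - [0,0,0,0,0,0]
    - [0,0,0,0,0,0]
    - [0,0,0,0,0,0]
    - [0,0,0,0,0,0]
    - [0,0,0,0,0,0]
  jaw: -1

```text
clock: 25.78
tcp_pos: [0.5388, -0.287, 0.0743]
ee_rot: [[0.981, -0.192, 0.001], [-0.192, -0.981, 0.004], [-0.0, -0.004, -1.0]]
wrist_force: [0.3, 1.2, -1.0]
grip_width: 0.951
finger_force: 0.0
```

Call:
apply_moves:
  plan:
    - [0,0,-0.1,0,0,0]
    - [0,0,-0.2,0,0,0]
    - [0,0,-0.25,0,0,0]
    - [0,0,-0.25,0,0,0]
    - [0,0,-0.25,0,0,0]

```text
clock: 26.2
tcp_pos: [0.5384, -0.2875, 0.2336]
ee_rot: [[0.981, -0.192, 0.001], [-0.192, -0.981, 0.004], [-0.0, -0.004, -1.0]]
wrist_force: [0.5, -0.0, 0.0]
grip_width: 1.0
finger_force: 0.0
```

Call:
apply_moves:
  plan:
    - [0,0,-0.25,0,0,0]
    - [0,0,-0.2,0,0,0]
    - [0,0,0,0,0,0]
    - [0,0,0,0,0,0]
    - [0,0,0,0,0,0]

```text
clock: 26.62
tcp_pos: [0.5386, -0.2879, 0.2984]
ee_rot: [[0.981, -0.192, 0.0], [-0.192, -0.981, 0.004], [-0.001, -0.004, -1.0]]
wrist_force: [0.2, 0.1, -0.5]
grip_width: 0.998
finger_force: 0.0
```

```bash
python3 - <<'E'
from h import *
s=telemetry.sense(); print(s["clock"],s["tcp_pos"].round(4))
for c in ("wrist","top","scene"):
    E=ext(c); eyes.get_image(c)
    print(c,spot(c,"box",E),spot(c,"cartridge",E),spot(c,"cartridge_center",E))
plan([((470,90,310),down(-3))])
E
```

```text
26.6167 [ 0.5386 -0.2879  0.2984]
wrist (array([ 4.607e+02,  1.096e+02, -2.000e-01]), 0.7) (array([ 537.9, -289. ,    4. ]), 0.75) (array([450.6,  -6.7,   0.9]), 0.42)
top (array([ 5.072e+02, -2.838e+02,  2.000e-01]), 0.63) (array([ 535.7, -288. ,    3.1]), 0.82) (array([ 538.3, -283.8,   66. ]), 0.81)
scene (array([ 502.6, -275.4,    3.5]), 0.77) (array([ 533.6, -291.6,    6.5]), 0.57) (array([ 533.9, -283.4,   60.7]), 0.73)
[[-0.085,-0.217,-0.006,0,0,-0.004],[-0.082,-0.218,-0.006,0,0,-0.004],[-0.079,-0.219,-0.006,0,0,-0.004],[-0.076,-0.22,-0.006,0,0,-0.004],[-0.074,-0.221,-0.006,0,0,-0.004]]
[[-0.071,-0.222,-0.006,0,0,-0.004],[-0.068,-0.223,-0.006,0,0,-0.004],[-0.065,-0.224,-0.006,0,0,-0.004],[-0.062,-0.224,-0.006,0,0,-0.004],[-0.059,-0.225,-0.006,0,0,-0.004]]
[[-0.056,-0.226,-0.006,0,0,-0.004],[0,0,0,0,0,0],[0,0,0,0,0,0],[0,0,0,0,0,0],[0,0,0,0,0,0]]
```

Cartridge stands on the box floor (foot z≈4 mm). On to the canister.

Call:
apply_moves:
  plan:
    - [-0.085,-0.217,-0.006,0,0,-0.004]
    - [-0.082,-0.218,-0.006,0,0,-0.004]
    - [-0.079,-0.219,-0.006,0,0,-0.004]
    - [-0.076,-0.22,-0.006,0,0,-0.004]
    - [-0.074,-0.221,-0.006,0,0,-0.004]

```text
clock: 27.63
tcp_pos: [0.507, -0.1147, 0.3046]
ee_rot: [[0.992, -0.13, 0.001], [-0.13, -0.992, 0.004], [0.001, -0.004, -1.0]]
wrist_force: [-0.0, 0.8, -0.2]
grip_width: 1.0
finger_force: 0.0
```

Call:
apply_moves:
  plan:
    - [-0.071,-0.222,-0.006,0,0,-0.004]
    - [-0.068,-0.223,-0.006,0,0,-0.004]
    - [-0.065,-0.224,-0.006,0,0,-0.004]
    - [-0.062,-0.224,-0.006,0,0,-0.004]
    - [-0.059,-0.225,-0.006,0,0,-0.004]

```text
clock: 28.05
tcp_pos: [0.476, 0.0574, 0.31]
ee_rot: [[0.998, -0.067, 0.001], [-0.067, -0.998, 0.004], [0.001, -0.004, -1.0]]
wrist_force: [0.5, -0.0, -0.7]
grip_width: 1.004
finger_force: 0.0
```

Call:
apply_moves:
  plan:
    - [-0.056,-0.226,-0.006,0,0,-0.004]
    - [0,0,0,0,0,0]
    - [0,0,0,0,0,0]
    - [0,0,0,0,0,0]
    - [0,0,0,0,0,0]

```text
clock: 28.47
tcp_pos: [0.4708, 0.0895, 0.3106]
ee_rot: [[0.998, -0.056, 0.001], [-0.056, -0.998, 0.004], [0.0, -0.004, -1.0]]
wrist_force: [-0.2, -0.3, -0.4]
grip_width: 1.0
finger_force: 0.0
```

```bash
python3 - <<'E'
from h import *
E,im=wshot("w9",["canister_center","canister"])
for c in ("top","scene"):
    E=ext(c); eyes.get_image(c); print(c,spot(c,"canister_center",E),spot(c,"canister",E),spot(c,"tube_center",E))
R=down(-3)
plan([((459,114,240),R),((459,114,75),R,30)])
E
```

```text
28.4667 [470.8  89.5 310.6] [ 0.13 -0.32  1.7   0.    1.76  1.76] [-0.2 -0.3 -0.4]
canister_center None
canister None
top None (array([ 535.5, -284.6,    6.4]), 0.73) (array([616.9, -20.7, 137.2]), 0.48)
scene (array([457.1, 114.9,  65. ]), 0.88) (array([ 4.547e+02,  1.126e+02, -3.000e-01]), 0.89) (array([610.9, -21.7, 133.5]), 0.9)
[[-0.029,-0.051,0.157,0,0,0],[-0.029,-0.051,0.157,0,0,0],[-0.029,-0.051,0.157,0,0,0],[0,0,0.183,0,0,0],[0,0,0.183,0,0,0]]
[[0,0,0.183,0,0,0],[0,0,0.183,0,0,0],[0,0,0.183,0,0,0],[0,0,0.183,0,0,0],[0,0,0,0,0,0]]
```

Call:
apply_moves:
  plan:
    - [-0.029,-0.052,0.157,0,0,0]
    - [-0.029,-0.052,0.157,0,0,0]
    - [-0.029,-0.052,0.157,0,0,0]
    - [0,0,0.183,0,0,0]
    - [0,0,0.183,0,0,0]

```text
clock: 29.43
tcp_pos: [0.4588, 0.1152, 0.1843]
ee_rot: [[0.999, -0.054, 0.002], [-0.054, -0.999, 0.004], [0.001, -0.004, -1.0]]
wrist_force: [0.1, -0.3, -0.1]
grip_width: 1.002
finger_force: 0.0
```

Call:
apply_moves:
  plan:
    - [0,0,0.183,0,0,0]
    - [0,0,0.183,0,0,0]
    - [0,0,0.183,0,0,0]
    - [0,0,0.183,0,0,0]
    - [0,0,0,0,0,0]

```text
clock: 29.85
tcp_pos: [0.4567, 0.1148, 0.0704]
ee_rot: [[0.998, -0.055, -0.006], [-0.055, -0.998, 0.003], [-0.006, -0.002, -1.0]]
wrist_force: [-0.5, 0.1, -1.2]
grip_width: 1.003
finger_force: 0.0
```

Call:
apply_moves:
  plan:
    - [0,0,0,0,0,0]
    - [0,0,0,0,0,0]
    - [0,0,0,0,0,0]
    - [0,0,0,0,0,0]
    - [0,0,0,0,0,0]
  jaw: 1
  force: 30

```text
clock: 30.27
tcp_pos: [0.4596, 0.1153, 0.0767]
ee_rot: [[0.998, -0.055, 0.002], [-0.055, -0.998, 0.004], [0.002, -0.004, -1.0]]
wrist_force: [0.1, -1.5, 1.5]
grip_width: 0.693
finger_force: 0.9
```

Call:
apply_moves:
  plan:
    - [0,0,0,0,0,0]
    - [0,0,0,0,0,0]
    - [0,0,0,0,0,0]
    - [0,0,0,0,0,0]
    - [0,0,0,0,0,0]

```text
clock: 30.68
tcp_pos: [0.4596, 0.1153, 0.0764]
ee_rot: [[0.998, -0.055, 0.002], [-0.055, -0.998, 0.004], [0.002, -0.004, -1.0]]
wrist_force: [0.4, 0.0, 6.6]
grip_width: 0.668
finger_force: 29.8
```

Call:
apply_moves:
  plan:
    - [0,0,-0.1,0,0,0]
    - [0,0,-0.2,0,0,0]
    - [0,0,-0.25,0,0,0]
    - [0,0,-0.25,0,0,0]
    - [0,0,-0.25,0,0,0]

```text
clock: 31.1
tcp_pos: [0.4585, 0.1146, 0.2346]
ee_rot: [[0.998, -0.055, 0.0], [-0.055, -0.998, 0.004], [0.0, -0.004, -1.0]]
wrist_force: [0.6, 0.3, -1.3]
grip_width: 0.663
finger_force: 29.8
```

Call:
apply_moves:
  plan:
    - [0,0,-0.2,0,0,0]
    - [0,0,-0.1,0,0,0]
    - [0,0,0,0,0,0]
    - [0,0,0,0,0,0]
    - [0,0,0,0,0,0]

```text
clock: 31.52
tcp_pos: [0.4585, 0.1144, 0.2754]
ee_rot: [[0.998, -0.055, -0.002], [-0.055, -0.998, 0.003], [-0.002, -0.003, -1.0]]
wrist_force: [0.2, -0.1, -1.6]
grip_width: 0.67
finger_force: 29.8
```

```bash
python3 - <<'E'
from h import *
E,im=wshot("w10",["canister_center","canister"])
d=spot_point("wrist","canister"); 
if d: print((np.array(eyes.camera_params("wrist")["T_tool_cam"])@np.append(d[0]["point"],1)).round(4))
E=ext("scene"); eyes.get_image("scene"); print(spot("scene","canister",E))
plan([(inbox(-34,275),down(BY),30)])
E
```

```text
31.5167 [458.5 114.4 275.4] [ 0.19 -0.34  1.77  0.    1.71  1.81] [ 0.2 -0.1 -1.6]
canister_center None
canister (array([459.7, 111.4, 202.9]), 0.74)
[0.0015 0.0032 0.0725 1.    ]
(array([453.1, 110.3, 200.4]), 0.93)
[[0.018,0.199,0,0,0,0.003],[0.02,0.198,0,0,0,0.003],[0.022,0.198,0,0,0,0.003],[0.024,0.198,0.001,0,0,0.003],[0.026,0.198,0.001,0,0,0.003]]
[[0.028,0.197,0.001,0,0,0.003],[0.03,0.197,0.001,0,0,0.003],[0.032,0.197,0.001,0,0,0.003],[0.034,0.196,0.001,0,0,0.003],[0.036,0.196,0.001,0,0,0.003]]
[[0.038,0.196,0.001,0,0,0.003],[0.04,0.195,0.001,0,0,0.003],[0.042,0.195,0.001,0,0,0.003],[0,0,0,0,0,0],[0,0,0,0,0,0]]
```

Call:
apply_moves:
  plan:
    - [0.018,0.199,0,0,0,0.003]
    - [0.02,0.198,0,0,0,0.003]
    - [0.022,0.198,0,0,0,0.003]
    - [0.024,0.198,0.001,0,0,0.003]
    - [0.026,0.198,0.001,0,0,0.003]

```text
clock: 32.23
tcp_pos: [0.4641, -0.0363, 0.2769]
ee_rot: [[0.995, -0.102, 0.001], [-0.102, -0.995, 0.004], [0.0, -0.004, -1.0]]
wrist_force: [0.4, 0.8, -1.4]
grip_width: 0.669
finger_force: 29.8
```

Call:
apply_moves:
  plan:
    - [0.028,0.197,0.001,0,0,0.003]
    - [0.03,0.197,0.001,0,0,0.003]
    - [0.032,0.197,0.001,0,0,0.003]
    - [0.034,0.196,0.001,0,0,0.003]
    - [0.036,0.196,0.001,0,0,0.003]

```text
clock: 32.65
tcp_pos: [0.4701, -0.1858, 0.2755]
ee_rot: [[0.989, -0.149, 0.001], [-0.149, -0.989, 0.004], [0.0, -0.004, -1.0]]
wrist_force: [-0.0, -0.2, -1.7]
grip_width: 0.67
finger_force: 29.8
```

Call:
apply_moves:
  plan:
    - [0.038,0.196,0.001,0,0,0.003]
    - [0.04,0.195,0.001,0,0,0.003]
    - [0.042,0.195,0.001,0,0,0.003]
    - [0,0,0,0,0,0]
    - [0,0,0,0,0,0]

```text
clock: 33.07
tcp_pos: [0.4741, -0.2749, 0.2741]
ee_rot: [[0.984, -0.179, -0.0], [-0.179, -0.984, 0.005], [-0.001, -0.005, -1.0]]
wrist_force: [-0.4, 1.1, -2.5]
grip_width: 0.669
finger_force: 29.8
```

```bash
python3 - <<'E'
from h import *
E,im=wshot("w11",["cartridge","canister","box"])
for c in ("top","scene"):
    E=ext(c); eyes.get_image(c); print(c,spot(c,"canister",E),spot(c,"cartridge",E),spot(c,"box",E))
R=down(BY); print(inbox(-33.5,150))
plan([(inbox(-33.5,160),R,25),(inbox(-33.5,84),R,16)])
E
```

```text
33.0667 [ 474.1 -274.9  274.1] [-0.57 -0.17  1.63  0.    1.68  1.18] [-0.4  1.1 -2.5]
cartridge (array([662.5, -24.2,  55.8]), 0.48)
canister (array([ 472.2, -277.3,  201.5]), 0.62)
box (array([ 505.8, -281.5,    2.7]), 0.96)
top (array([ 477.2, -276.7,  201.1]), 0.61) None None
scene None (array([ 533.9, -289.9,    3.6]), 0.65) (array([ 504.8, -280.8,    0.8]), 0.75)
[ 472.58247132 -274.08016838  150.        ]
[[-0.002,0.001,0.153,0,0,0.001],[-0.002,0.001,0.153,0,0,0.001],[-0.002,0.001,0.153,0,0,0.001],[-0.002,0.001,0.153,0,0,0.001],[-0.002,0.001,0.153,0,0,0.001]]
[[0,0,0.101,0,0,0],[0,0,0.101,0,0,0],[0,0,0.101,0,0,0],[0,0,0.101,0,0,0],[0,0,0.101,0,0,0]]
```

Call:
apply_moves:
  plan:
    - [-0.002,0,0.153,0,0,0.001]
    - [-0.002,0,0.153,0,0,0.001]
    - [-0.002,0,0.153,0,0,0.001]
    - [-0.002,0,0.153,0,0,0]
    - [-0.002,0,0.153,0,0,0]

```text
clock: 34.08
tcp_pos: [0.4728, -0.2731, 0.1592]
ee_rot: [[0.983, -0.186, 0.001], [-0.186, -0.983, 0.004], [0.0, -0.004, -1.0]]
wrist_force: [0.2, -0.5, -1.4]
grip_width: 0.668
finger_force: 29.8
```

Call:
apply_moves:
  plan:
    - [0,0,0.08,0,0,0]
    - [0,0,0.08,0,0,0]
    - [0,0,0.08,0,0,0]
    - [0,0,0.08,0,0,0]
    - [0,0,0,0,0,0]

```text
clock: 34.5
tcp_pos: [0.4724, -0.2727, 0.11]
ee_rot: [[0.983, -0.186, -0.001], [-0.186, -0.983, 0.005], [-0.002, -0.005, -1.0]]
wrist_force: [-0.0, 0.3, -2.8]
grip_width: 0.668
finger_force: 29.8
```

```bash
python3 - <<'E'
from h import *
s=telemetry.sense(); print(s["clock"],s["tcp_pos"].round(4),s["wrist_force"].round(1),s["torque"].round(2))
E
```

```text
34.5 [ 0.4724 -0.2727  0.11  ] [-0.   0.3 -2.8] [ 0.07 -0.07 -0.02]
```

Inside without contact; floor expected at TCP z ≈ 81.4 mm.

Call:
apply_moves:
  plan:
    - [0,0,0.06,0,0,0]
    - [0,0,0.06,0,0,0]
    - [0,0,0.045,0,0,0]
    - [0,0,0,0,0,0]
    - [0,0,0,0,0,0]

```text
clock: 34.92
tcp_pos: [0.4729, -0.2729, 0.0872]
ee_rot: [[0.983, -0.186, 0.0], [-0.186, -0.983, 0.004], [-0.001, -0.004, -1.0]]
wrist_force: [0.3, 0.3, -2.2]
grip_width: 0.663
finger_force: 29.8
```

Call:
apply_moves:
  plan:
    - [0,0,0.007,0,0,0]
    - [0,0,0.007,0,0,0]
    - [0,0,0.006,0,0,0]
    - [0,0,0,0,0,0]
    - [0,0,0,0,0,0]

```text
clock: 35.33
tcp_pos: [0.473, -0.2729, 0.0845]
ee_rot: [[0.983, -0.186, 0.001], [-0.186, -0.983, 0.004], [0.0, -0.004, -1.0]]
wrist_force: [0.1, -0.4, -2.3]
grip_width: 0.669
finger_force: 29.8
```

```bash
python3 - <<'E'
from h import *
s=telemetry.sense(); print(s["clock"],s["tcp_pos"].round(4),s["wrist_force"].round(1),s["torque"].round(2))
E
```

```text
35.3333 [ 0.473  -0.2729  0.0845] [ 0.1 -0.4 -2.3] [0.04 0.07 0.06]
```

Call:
apply_moves:
  plan:
    - [0,0,0.008,0,0,0]
    - [0,0,0.008,0,0,0]
    - [0,0,0.006,0,0,0]
    - [0,0,0,0,0,0]
    - [0,0,0,0,0,0]

```text
clock: 35.75
tcp_pos: [0.4731, -0.2731, 0.0814]
ee_rot: [[0.983, -0.186, 0.001], [-0.186, -0.983, 0.003], [0.0, -0.004, -1.0]]
wrist_force: [-0.6, -1.3, 2.2]
grip_width: 0.674
finger_force: 29.9
```

Floor contact at 81.4 as predicted; release and retreat.

Call:
apply_moves:
  plan:
    - [0,0,0,0,0,0]
    - [0,0,0,0,0,0]
    - [0,0,0,0,0,0]
    - [0,0,0,0,0,0]
    - [0,0,0,0,0,0]
  jaw: -1

```text
clock: 36.17
tcp_pos: [0.473, -0.2729, 0.0811]
ee_rot: [[0.983, -0.186, 0.001], [-0.186, -0.983, 0.004], [-0.0, -0.004, -1.0]]
wrist_force: [0.1, -0.1, -0.2]
grip_width: 0.972
finger_force: 0.0
```

Call:
apply_moves:
  plan:
    - [0,0,-0.05,0,0,0]
    - [0,0,-0.15,0,0,0]
    - [0,0,-0.2,0,0,0]
    - [0,0,-0.25,0,0,0]
    - [0,0,-0.25,0,0,0]

```text
clock: 36.58
tcp_pos: [0.4724, -0.2731, 0.2179]
ee_rot: [[0.983, -0.186, 0.0], [-0.186, -0.983, 0.004], [-0.001, -0.004, -1.0]]
wrist_force: [-1.1, 0.8, 0.8]
grip_width: 1.004
finger_force: 0.0
```

Call:
apply_moves:
  plan:
    - [0,0,-0.25,0,0,0]
    - [0,0,-0.25,0,0,0]
    - [0,0,-0.25,0,0,0]
    - [0,0,0,0,0,0]
    - [0,0,0,0,0,0]

```text
clock: 37.0
tcp_pos: [0.4731, -0.274, 0.3314]
ee_rot: [[0.983, -0.186, 0.004], [-0.186, -0.983, 0.002], [0.004, -0.002, -1.0]]
wrist_force: [0.1, 0.3, -0.8]
grip_width: 1.0
finger_force: 0.0
```

```bash
python3 - <<'E'
from h import *
E,w=wshot("w12",["cartridge","canister","box"])
for c in ("top","scene"):
    E=ext(c); im=eyes.get_image(c); print(c,[(t,spot(c,t,E)) for t in ["canister","cartridge","tube_center","mug","coaster","teatin"]])
cv2.imwrite("pics/fin.png",np.hstack([cv2.resize(w,(400,300)),cv2.resize(im[140:350,150:430],(400,300),interpolation=cv2.INTER_CUBIC)]))
print("expect tube",(M+AX*23).round(1))
E
```

```text
37.0 [ 473.1 -274.   331.4] [-0.57 -0.17  1.54  0.    1.77  1.18] [ 0.1  0.3 -0.8]
cartridge (array([ 537.5, -290. ,    9.8]), 0.92)
canister (array([ 474.3, -275.2,    9.4]), 0.65)
box None
top [('canister', (array([ 473.2, -277. ,    4.3]), 0.38)), ('cartridge', None), ('tube_center', (array([615.2, -22.6, 139.6]), 0.69)), ('mug', (array([ 327.8, -296.7,   -0.6]), 0.67)), ('coaster', (array([ 4.514e+02, -7.500e+00, -4.000e-01]), 0.72)), ('teatin', (array([336.8, 278. ,  -5.1]), 0.65))]
scene [('canister', (array([ 467.6, -278. ,    1.4]), 0.78)), ('cartridge', (array([ 535.2, -289.8,    8.3]), 0.88)), ('tube_center', (array([613.6, -21.2, 133.1]), 0.9)), ('mug', (array([ 327.1, -290.9,    1.3]), 0.85)), ('coaster', (array([453. ,  -4. ,  -4.1]), 0.95)), ('teatin', (array([334.1, 281.3,  -3.7]), 0.75))]
expect tube [615.3 -19.8 136.9]
```

View pics/fin.png

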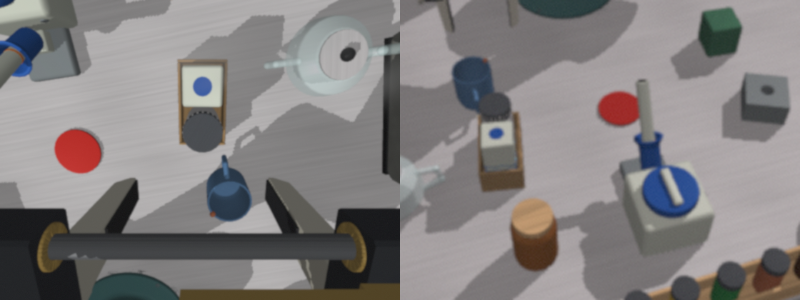

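The final picture shows both items upright in the box and the tube seated in the port, with nothing else moved.

```bash
python3 -c "
from rig import ticket; print(ticket.close_job())"
```

```text
the job is handed in; nothing more can be done
None
```

I handed the job in at about 37 s: the tube was pushed past the seal until it stopped hard in the port, the cartridge and canister stand side by side on the box floor, and nothing else on the counter appears to have moved.

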